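# Load a two-tray carrying beam, clear the spares and balance it on its rest

## Robot

A 6-joint arm with a two-finger parallel gripper is mounted at the origin on the work surface. World frame = base frame: x ahead of the robot, y to its left, z up, the work surface at z = 0. Lengths are in m, angles in rad, forces in N, time in s.
With the tool pointing down it reaches from about 0.35 to 0.775 m from the base axis. Payload 7.3 kg.
Tool frame: the origin (TCP) lies at the very end of the fingers, on their centre line; the grasp point (between the pads) lies grip_point_offset behind it (grip_point_offset is the distance from the TCP to the grasp point, in m); z points along the fingers, y is the line along which they close (so a half turn about z gives the same grasp; the last joint's range is limited). The gripper opens to 92 mm and grips with 3 to 60 N. Pads are 19 mm wide; open, the fingers measure 130 mm over their backs; the gripper's body (75 mm by 190 mm) begins 47 mm behind the grasp point.
Start: joints at [-1.266, 0.342, 1.524, -0, 1.275, -0.146], TCP at [0.229, -0.473, 0.227] pointing down, gripper open.
Joint ranges: [-2.53, 2.53], [-0.77, 2.02], [0.04, 2.7], [-1, 4.14], [0.28, 2.66], [-3.11, 3.11]. Speed limits (rad/s): [2.57, 2.57, 3.14, 3.14, 3.14, 3.14].

## Interface

Orientations are given as a unit quaternion [x, y, z, w].
In Python, from workcell import state, snapshot, get_calibration, hand_in, find_in, grip_point_offset gives the robot as it stands.
- The arm moves only by the tool carry_out, never from a script. Its argument "motion" is a list of rows, each a list of 7 numbers: the turn, a rotation vector about the tool's x, y, z in degrees, then the shift along the tool's x, y, z in m, then the finger opening in m, from 0 to 0.0918. In form: [[wx, wy, wz, x, y, z, claw], ...]. A call has 1 to 12 rows; each row is the pose to reach, as a shift and turn from the pose commanded when the call began, along the tool's axes at that moment; what a row does not reach only later rows make up. A row lasts 1/10 s, in which the tool goes at most 50 mm and 8.59 degrees, less where a joint would pass 70% of its speed; a pose out of reach is approached as far as the arm can. A call with a gripper value outside its range is refused whole. The fingers move at their own pace and stop on an object; the grip force is fixed at half the most. Time passes only in rows, so rows that repeat a pose let the fingers close. It gives the time, the measured TCP pose, the force, the opening and the grip force at its end, in the units of the state.
- state(): the state, without advancing time (a new reading comes with each control period).
- snapshot(name): name is "scene" or "top" or "wrist"; returns the picture (480x640x3 uint8, red, green, blue); there is no depth.
- get_calibration(name): a dict with "camera_matrix" (3x3 intrinsics, pixels), "R" (3x3) and "t" (3): a world point X has camera coordinates R X + t. Camera axes: x right, y down, z forward; pixel columns grow to the right and rows downward; lengths in m; the calibration is good to about 2 mm. The wrist camera is an equidistant fisheye: a pixel r from the principal point sees the ray r / f radians off the axis. A picture is of the moment at which its call begins: read the wrist's pose just before it. get_calibration takes no time and is no camera call; for the wrist camera it gives the pose at the moment of the call.
- hand_in(): hands the job in; it is judged then, once.
Trained networks look in the newest picture that a camera, given by its name, has taken for a name from the list of things; names that differ only in an ending like _2 or _b are one class to them, and where a whole thing is asked for, a point or a joint stands for the part that bears it (a point fixed in the world has none). Each returns a list of dicts, best first, with "confidence" (0 to 1); they miss things now and then, are a little off and sometimes report something else, mostly with a low value. They report only what shows in the picture. A call takes as long as a camera call.
- find_in(target, camera): "xy" ([column, row] in pixels, amid what is visible of it).
The state is a dict: "time": time; "joint_pos": joint angles; "joint_velocities": joint speeds; "joint_torque": joint torques, N m; "ee_pos": TCP position; "orientation": TCP orientation; "ft_force": force on the tool from outside, world axes, zero at the start; "ft_torque": the same for the moment, N m; "width": finger opening in m; "grip_force": force on a finger pad.
Only numpy, scipy, OpenCV 4.12 (cv2) and the standard library are available. Lean on these libraries where they do the work, as an engineer would, in place of code of your own. Each camera call takes 0.05 s, during which the arm holds its last target. There are 200 camera calls.

## Task

Put a spare tin upright into each empty pocket of the wooden two-tray carrying beam, leaving the tins already in it where they are, and clear the left-over spares into the blue stock tray (standing or lying). Then lift the loaded beam at trial points along its bar to find where it balances without tipping, and lay it across the narrow yellow top of the blue rest at that point, so that it stays there level on its own with every tin still in its pocket. Do not tip the beam steeply, and leave the whetstone, bamboo cup and hammer alone.

Things in the scene. Friction and masses are not known exactly. Their poses are not given: they have to be found in the camera images.
- beam_mid (a point): middle of the bar of the loose wooden carrying beam (about 1 kg loaded): a straight bar 24 mm wide, 36 mm high, 214 mm long in the clear, joining two plywood trays; grip it anywhere along, across its 24 mm. x along the bar, z up. Standing on the bench this point is 70 mm up, the bar's underside 52 mm and its top 88 mm. Origin for the offsets given below
- beam: the same beam, origin 70 mm below the bar's middle, level with the trays' undersides. Trays 62 mm (x) by 122 mm (y), walls 32 mm high, centred at x = -141 and +141 mm; 344 mm long in all. Heavy steel ballast is sealed out of sight in the bar and does not shift: the balance point as loaded may lie up to 60 mm either way from the middle along x (under 8 mm off along y)
- pocket_1 (a point): pocket 1 of the beam, a square open cell 54 mm wide inside along x and 55 mm along y, floor 4 mm thick, walls up to 32 mm above the tray's underside. This point is where the centre of a tin standing in the middle of the pocket comes to be (37.5 mm above the cell floor); it lies at x = -141, y = -29.5, z = -28.5 mm from the middle of the bar; axes as the beam's
- pocket_2 (a point): pocket 2 of the beam, a square open cell 54 mm wide inside along x and 55 mm along y, floor 4 mm thick, walls up to 32 mm above the tray's underside. This point is where the centre of a tin standing in the middle of the pocket comes to be (37.5 mm above the cell floor); it lies at x = -141, y = 29.5, z = -28.5 mm from the middle of the bar; axes as the beam's
- pocket_3 (a point): pocket 3 of the beam, a square open cell 54 mm wide inside along x and 55 mm along y, floor 4 mm thick, walls up to 32 mm above the tray's underside. This point is where the centre of a tin standing in the middle of the pocket comes to be (37.5 mm above the cell floor); it lies at x = 141, y = -29.5, z = -28.5 mm from the middle of the bar; axes as the beam's
- pocket_4 (a point): pocket 4 of the beam, a square open cell 54 mm wide inside along x and 55 mm along y, floor 4 mm thick, walls up to 32 mm above the tray's underside. This point is where the centre of a tin standing in the middle of the pocket comes to be (37.5 mm above the cell floor); it lies at x = 141, y = 29.5, z = -28.5 mm from the middle of the bar; axes as the beam's
- kept_1_center (a point): closed steel tin, a plain cylinder 40 mm in diameter and 75 mm high, green label and brass lid; look-alikes weigh 35 to 110 g. This point is its centre, half-way up (37.5 mm above its foot), z along the tin. If present it stands in pocket 1 from the start and stays; absent: pocket 1 is empty
- kept_2_center (a point): closed steel tin, a plain cylinder 40 mm in diameter and 75 mm high, green label and brass lid; look-alikes weigh 35 to 110 g. This point is its centre, half-way up (37.5 mm above its foot), z along the tin. If present it stands in pocket 2 from the start and stays; absent: pocket 2 is empty
- kept_3_center (a point): closed steel tin, a plain cylinder 40 mm in diameter and 75 mm high, green label and brass lid; look-alikes weigh 35 to 110 g. This point is its centre, half-way up (37.5 mm above its foot), z along the tin. If present it stands in pocket 3 from the start and stays; absent: pocket 3 is empty
- kept_4_center (a point): closed steel tin, a plain cylinder 40 mm in diameter and 75 mm high, green label and brass lid; look-alikes weigh 35 to 110 g. This point is its centre, half-way up (37.5 mm above its foot), z along the tin. If present it stands in pocket 4 from the start and stays; absent: pocket 4 is empty
- spare_1_center (a point): closed steel tin, a plain cylinder 40 mm in diameter and 75 mm high, green label and brass lid; look-alikes weigh 35 to 110 g. This point is its centre, half-way up (37.5 mm above its foot), z along the tin. A spare, standing on the bench at the start (it may topple if knocked); there are more spares than empty pockets
- spare_2_center (a point): closed steel tin, a plain cylinder 40 mm in diameter and 75 mm high, green label and brass lid; look-alikes weigh 35 to 110 g. This point is its centre, half-way up (37.5 mm above its foot), z along the tin. A spare, standing on the bench at the start (it may topple if knocked); there are more spares than empty pockets
- spare_3_center (a point): closed steel tin, a plain cylinder 40 mm in diameter and 75 mm high, green label and brass lid; look-alikes weigh 35 to 110 g. This point is its centre, half-way up (37.5 mm above its foot), z along the tin. A spare, standing on the bench at the start (it may topple if knocked); there are more spares than empty pockets
- spare_4_center (a point): closed steel tin, a plain cylinder 40 mm in diameter and 75 mm high, green label and brass lid; look-alikes weigh 35 to 110 g. This point is its centre, half-way up (37.5 mm above its foot), z along the tin. A spare, standing on the bench at the start (it may topple if knocked); there are more spares than empty pockets
- spare_5_center (a point): closed steel tin, a plain cylinder 40 mm in diameter and 75 mm high, green label and brass lid; look-alikes weigh 35 to 110 g. This point is its centre, half-way up (37.5 mm above its foot), z along the tin. A spare, standing on the bench at the start (it may topple if knocked); there are more spares than empty pockets
- spare_6_center (a point): closed steel tin, a plain cylinder 40 mm in diameter and 75 mm high, green label and brass lid; look-alikes weigh 35 to 110 g. This point is its centre, half-way up (37.5 mm above its foot), z along the tin. A spare, standing on the bench at the start (it may topple if knocked); there are more spares than empty pockets
- rest_top (a point): centre of the narrow flat yellow top of the rest, 90 mm above the bench: 20 mm along its x (the direction the laid beam is to run) by 60 mm along y. A beam lying level on it has its bar's middle 18 mm higher than this point and its trays 38 mm clear of the bench
- rest: the rest: a fixed blue post on a grey 80 mm square foot, origin under the foot, axes as its top's. A beam laid on it whose balance point is not above the top tips to one side until a tray touches the bench (about 12 degrees)
- stock_tray_in (a point): the stock tray: a fixed open blue plastic tray, empty at the start, 190 mm (x) by 122 mm (y) outside, walls 5 mm thick and 32 mm high, floor 5 mm thick. This point is the centre of its inner floor, 5 mm above the bench; z up, x along its long side
- whetstone: bystander: grey whetstone on a dark wooden base, 160 x 60 x 34 mm, origin at the centre of its underside, long side along x
- bamboo_cup: bystander: empty bamboo cup, 68 mm across, 90 mm high, origin at the centre of its underside
- hammer: bystander: wood-handled hammer lying on the bench, origin at its underside, handle towards its -x, roughly 250 mm long

How it is judged:
By the outcome, as a careful person would: the job done as asked, in the order asked, and still so for the second after the job is handed in, with the robot touching nothing.
Of kept_1, kept_2, kept_3, kept_4 only 1 to 2 are there at a start; the rules pass over those that are not, and their reading is None.
Of spare_1, spare_2, spare_3, spare_4, spare_5, spare_6 only 5 to 6 are there at a start; the rules pass over those that are not, and their reading is None.
At some moment in a run one of spare_1, spare_2, spare_3, spare_4, spare_5, spare_6 may be knocked a few centimetres aside while the robot is not near it.
It also fails if it takes over 210 s, if anything falls off the work surface, if the arm or the gripper's body presses on something with over 40 N, if the wrist force passes 120 N, or if a joint passes its speed limit or range.

## Working session

There is one attempt and no reset: what is moved stays moved. The work goes in short steps, Python scripts to look and compute and a tool call to move; the robot and the scene stay as the last step left them, time stands still between calls to the robot, and variables do not carry over. Pictures are saved under pics/ and viewed, at most 14 in all, crops included, and the job is handed in when it is done.

Besides the shell and the picture viewer there is one more tool, called after "Emit:" as a command line: name --pt "numbers of a row" for each row, then --argument value for the rest. carry_out: Moves the arm, as the interface text tells. Its arguments: {"type":"object","properties":{"motion":{"type":"array","items":{"type":"array","items":{"type":"number"}}}},"required":["motion"]}

```bash
mkdir -p pics; ls; python3 - <<'E'
from workcell import *
import cv2,numpy as np
print(state()['ee_pos'],state()['orientation'],state()['time'],grip_point_offset)
for c in('scene','top'):
    im=snapshot(c);cv2.imwrite(f'pics/{c}0.png',im[:,:,::-1])
    print(c,get_calibration(c))
    for n in('spare_1_center','kept_1_center','beam_mid','rest_top','stock_tray_in','pocket_1','whetstone','bamboo_cup','hammer'):
        print(n,[(np.round(d['xy'],1).tolist(),round(d['confidence'],2)) for d in find_in(n,c)])
E
```

```text
pics
[ 0.228631   -0.47214369  0.22605241] [ 9.74702136e-01  2.23506477e-01 -6.53631450e-05 -7.72138718e-04] 0.0 0.0188
scene {'camera_matrix': array([[495.64086747,   0.        , 323.77092154],
       [  0.        , 495.64086747, 244.741391  ],
       [  0.        ,   0.        ,   1.        ]]), 'R': array([[ 0.73347987,  0.67949502, -0.01714027],
       [ 0.37398822, -0.42450105, -0.82457969],
       [-0.56757386,  0.59840235, -0.56548611]]), 't': array([-0.36416479, -0.1125052 ,  1.44865465])}
spare_1_center [([191.4, 324.5], 0.96)]
kept_1_center [([306.5, 263.5], 0.68)]
beam_mid [([348.4, 235.6], 0.93), ([274.0, 313.7], 0.51)]
rest_top [([388.3, 296.7], 0.58)]
stock_tray_in [([442.3, 205.0], 0.9), ([345.9, 236.7], 0.3)]
pocket_1 [([346.4, 235.2], 0.91)]
whetstone [([240.2, 416.6], 0.8)]
bamboo_cup [([386.0, 176.9], 0.71)]
hammer [([190.0, 297.7], 0.69)]
top {'camera_matrix': array([[576.73936043,   0.        , 310.15524   ],
       [  0.        , 576.73936043, 245.87356752],
       [  0.        ,   0.        ,   1.        ]]), 'R': array([[ 0.02925297, -0.99906734, -0.03176038],
       [-0.99886257, -0.02802051, -0.03858006],
       [ 0.03765414,  0.03285284, -0.99875065]]), 't': array([0.01627636, 0.4955679 , 1.21692964])}
spare_1_center [([423.8, 284.9], 0.72), ([482.1, 273.4], 0.57)]
kept_1_center [([346.6, 252.7], 0.56), ([320.3, 161.6], 0.54), ([121.1, 301.0], 0.34)]
beam_mid [([244.5, 251.7], 0.72), ([322.4, 159.9], 0.22)]
rest_top [([320.8, 162.6], 0.75)]
stock_tray_in [([119.0, 218.2], 0.83)]
pocket_1 [([237.0, 251.9], 0.63)]
whetstone [([508.5, 170.6], 0.88)]
bamboo_cup [([119.4, 301.4], 0.75), ([323.0, 161.5], 0.52), ([423.1, 283.6], 0.44)]
hammer [([435.2, 325.8], 0.74), ([505.8, 171.1], 0.54)]
```

```bash
python3 - <<'E'
import cv2
cv2.imwrite('pics/top0b.png',cv2.resize(cv2.imread('pics/top0.png')[60:420,60:600],(800,533),interpolation=cv2.INTER_CUBIC))
E
```

```text
(no output)
```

View pics/top0.png

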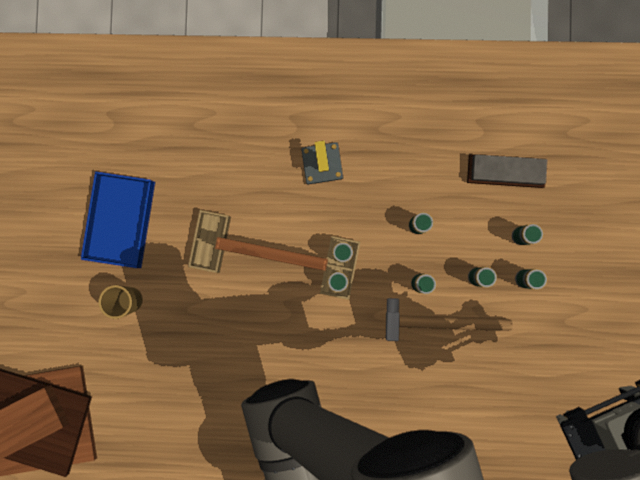

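View pics/scene0.png

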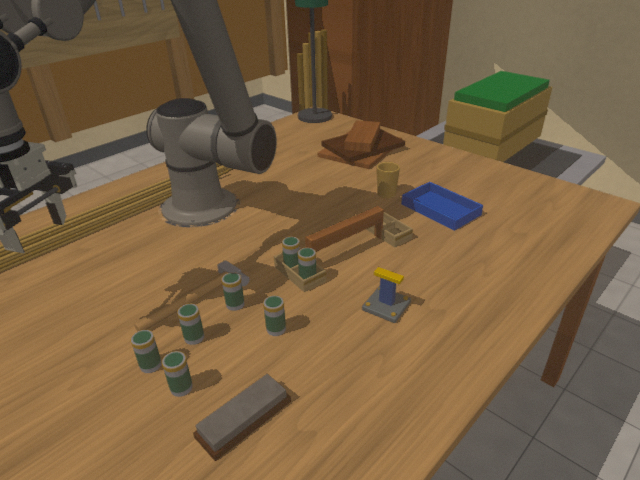

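```bash
cat > h.py <<'E'
from workcell import *
import cv2,numpy as np
from scipy.spatial.transform import Rotation as Ro
def ray(c,p):
    k=get_calibration(c);d=k['R'].T@np.linalg.inv(k['camera_matrix'])@[p[0],p[1],1.];return -k['R'].T@k['t'],d
def w(c,p,z):
    o,d=ray(c,p);return (o+d*(z-o[2])/d[2])[:2]
def pix(c,X):
    k=get_calibration(c);v=k['camera_matrix']@(k['R']@np.array(X,float)+k['t']);return v[:2]/v[2]
def blobs(mask,amin,amax=1e9):
    n,l,s,c=cv2.connectedComponentsWithStats(mask.astype('uint8'));return [(c[i],s[i,4],l==i) for i in range(1,n) if amin<=s[i,4]<=amax]
def tins(im,dbg=False):
    h=cv2.cvtColor(im,cv2.COLOR_RGB2HSV);m=(h[...,0]>55)&(h[...,0]<95)&(h[...,1]>90)
    m[:60]=0;m[350:]=0
    return [(w('top',c,.075),a) for c,a,_ in blobs(m,60,600)]
def delta(x,y,z,yaw,ref=None):
    "tool-frame shift and turn (deg about tool z) to TCP target; yaw = world angle (deg) of tool y axis mod 180"
    s=state();R=Ro.from_quat(s['orientation']).as_matrix();d=R.T@(np.array([x,y,z])-s['ee_pos'])
    cur=np.degrees(np.arctan2(R[1,1],R[0,1]));t=-((yaw-cur+90)%180-90)
    print('shift',d.round(4),'turn',round(t,1),'ee',s['ee_pos'].round(4),'cur',round(cur,1),'j6',s['joint_pos'][5].round(2),'t',round(s['time'],2))
E
python3 - <<'E'
from h import *
im=cv2.imread('pics/top0.png')[:,:,::-1].copy()
for t in tins(im):print('tin',t[0].round(4),t[1])
h=cv2.cvtColor(im,cv2.COLOR_RGB2HSV)
def rect(m,z,n,a=60):
    for c,ar,mm in blobs(m,a):
        r=cv2.minAreaRect(np.argwhere(mm)[:,::-1].astype(np.float32));b=cv2.boxPoints(r)
        print(n,ar,w('top',r[0],z).round(4),[w('top',q,z).round(4).tolist() for q in b])
m=(h[...,0]>20)&(h[...,0]<32)&(h[...,1]>200)&(h[...,2]>130);rect(m,.09,'yellow')
m=(h[...,0]>110)&(h[...,0]<125)&(h[...,1]>180);rect(m,.016,'blue',500)
m=(h[...,0]<11)&(h[...,1]>120);m[:200]=0;m[300:]=0;m[:,:150]=0;m[:,400:]=0;rect(m,.088,'bar',100)
for p in[(320,158),(217,240),(327,267)]:print(h[p[1],p[0]])
big=cv2.resize(im[190:310,170:370],(800,480),interpolation=cv2.INTER_CUBIC);cv2.imwrite('pics/beam0.png',big[:,:,::-1])
E
```

```text
tin [ 0.5467 -0.1963] 170
tin [ 0.5239 -0.3834] 84
tin [ 0.5296 -0.4144] 167
tin [ 0.482  -0.0369] 163
tin [ 0.4405 -0.3239] 171
tin [ 0.4402 -0.3917] 87
tin [ 0.4393 -0.4229] 166
tin [ 0.4224 -0.0289] 164
tin [ 0.4232 -0.2045] 166
[ 24 180 187]
[ 12 165 144]
[ 18 117  87]
```

View pics/beam0.png

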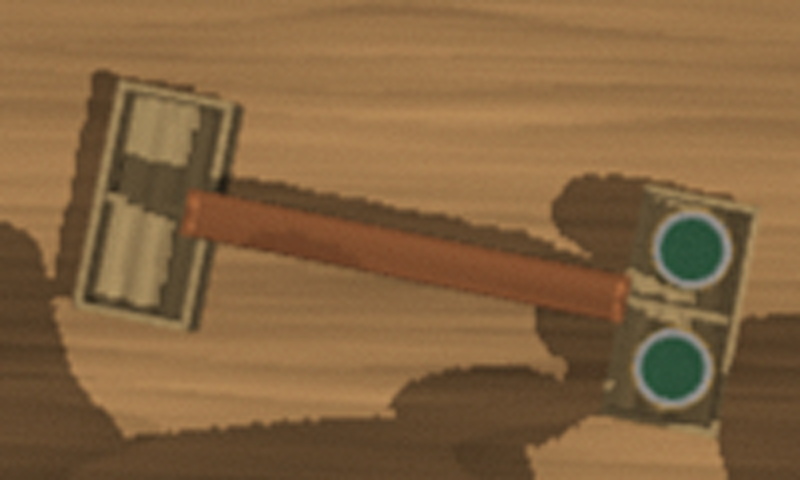

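```bash
python3 - <<'E'
from h import *
f=lambda p,z:w('top',(170+(p[0]+.5)/4-.5,190+(p[1]+.5)/4-.5),z)
bl=(f((190,190),.088)+f((182,235),.088))/2;br=(f((630,278),.088)+f((622,320),.088))/2
L=np.mean([f(p,.032) for p in((122,80),(240,103),(193,328),(78,303))],0)
Rr=np.mean([f(p,.032) for p in((645,185),(757,208),(715,430),(608,408))],0)
for a,b in((bl,br),(L,Rr)):print(a.round(4),b.round(4),((a+b)/2).round(4),np.linalg.norm(a-b).round(4),np.degrees(np.arctan2(*(b-a)[::-1])))
im=cv2.imread('pics/top0.png')[:,:,::-1].copy();h=cv2.cvtColor(im,cv2.COLOR_RGB2HSV)
def rect(m,z,n,a=60):
    for c,ar,mm in blobs(m,a):
        r=cv2.minAreaRect(np.argwhere(mm)[:,::-1].astype(np.float32));b=cv2.boxPoints(r)
        print(n,ar,w('top',r[0],z).round(4),[w('top',q,z).round(4).tolist() for q in b])
m=(h[...,0]>20)&(h[...,0]<32)&(h[...,1]>150)&(h[...,2]>120);m[:130]=0;m[200:]=0;rect(m,.09,'yellow',40)
m=(h[...,0]>100)&(h[...,0]<130)&(h[...,1]>150);m[:150]=0;m[300:]=0;rect(m,.03,'blue',500)
delta(.5467,-.1963,.136,90)
E
```

```text
[0.4929 0.2164] [ 0.4561 -0.0049] [0.4745 0.1057] 0.2243 -99.45743346170072
[0.4995 0.2422] [ 0.4528 -0.0335] [0.4762 0.1044] 0.2797 -99.61074356987965
yellow 295 [0.6727 0.0109] [[0.701, 0.0258], [0.7042, 0.0063], [0.6445, -0.0039], [0.6412, 0.0156]]
blue 5357 [0.5383 0.4398] [[0.4532, 0.5155], [0.6411, 0.4931], [0.6235, 0.364], [0.4364, 0.3869]]
shift [ 0.4065 -0.1102  0.0907] turn 25.8 ee [ 0.2288 -0.4726  0.2267] cur -64.2 j6 -0.15 t 1.0
```

Emit:
carry_out --pt "0 0 35.3 0.4065 -0.1102 0.09 0.08" --pt "0 0 35.3 0.4065 -0.1102 0.09 0.08" --pt "0 0 35.3 0.4065 -0.1102 0.09 0.08" --pt "0 0 35.3 0.4065 -0.1102 0.09 0.08" --pt "0 0 35.3 0.4065 -0.1102 0.09 0.08" --pt "0 0 35.3 0.4065 -0.1102 0.09 0.08" --pt "0 0 35.3 0.4065 -0.1102 0.09 0.08" --pt "0 0 35.3 0.4065 -0.1102 0.09 0.08" --pt "0 0 35.3 0.4065 -0.1102 0.09 0.08" --pt "0 0 35.3 0.4065 -0.1102 0.09 0.08" --pt "0 0 35.3 0.4065 -0.1102 0.09 0.08"

```text
time: 2.1
ee_pos: [0.5469, -0.1953, 0.1361]
orientation: [0.997, -0.081, -0.001, -0.0]
ft_force: [-0.1, -0.3, -1.0]
width: 0.0805
grip_force: 0.0
```

```bash
python3 - <<'E'
from h import *
for t in tins(snapshot('top')):
    if t[1]>120: print('tin',t[0].round(4),t[1])
delta(.5467,-.1963,.036,80.45)
im=snapshot('wrist');cv2.imwrite('pics/w1.png',im[:,:,::-1]);print(find_in('spare_1_center','wrist'));print(get_calibration('wrist'))
E
```

```text
tin [ 0.5295 -0.4143] 167
tin [ 0.4821 -0.0369] 164
tin [ 0.4393 -0.4229] 166
tin [ 0.4224 -0.029 ] 162
shift [ 4.000e-04 -1.000e-04  1.006e-01] turn 0.1 ee [ 0.5464 -0.1963  0.1366] cur -99.4 j6 1.26 t 2.15
[]
{'camera_matrix': array([[371.64829954,   0.        , 320.18509546],
       [  0.        , 371.64829954, 235.86390438],
       [  0.        ,   0.        ,   1.        ]]), 'R': array([[-0.16553195, -0.98620377, -0.00113788],
       [-0.94869865,  0.15892143,  0.27334018],
       [-0.26938828,  0.04632604, -0.96191676]]), 't': array([-0.10441441,  0.539366  ,  0.4591633 ])}
```

Emit:
carry_out --pt "0 0 0 0 0 0.05 0.08" --pt "0 0 0 0 0 0.1 0.08" --pt "0 0 0 0 0 0.1 0.08" --pt "0 0 0 0 0 0.1 0.03" --pt "0 0 0 0 0 0.1 0.03" --pt "0 0 0 0 0 0.1 0.03" --pt "0 0 0 0 0 0.1 0.03" --pt "0 0 0 0 0 0.1 0.03" --pt "0 0 0 0 0 0.1 0.03" --pt "0 0 0 0 0 0.1 0.03" --pt "0 0 0 0 0 0.04 0.03" --pt "0 0 0 0 0 -0.01 0.03"

```text
time: 3.45
ee_pos: [0.5455, -0.1957, 0.1363]
orientation: [0.997, -0.083, -0.002, -0.001]
ft_force: [1.2, -1.2, -0.4]
width: 0.0395
grip_force: 30.0
```

```bash
python3 - <<'E'
from h import *
s=state();print(s['width'],s['grip_force'],s['ft_force'])
delta(.5284,.2376,.146,80.45)
delta(.4702,.2474,.146,80.45)
E
```

```text
0.03947499007296526 29.99819040298462 [ 1.1634123  -1.18422346 -0.37972087]
shift [-0.0882 -0.4245 -0.0087] turn 0.1 ee [ 0.5455 -0.1957  0.1363] cur -99.5 j6 1.26 t 3.45
shift [-0.1472 -0.4246 -0.0085] turn 0.1 ee [ 0.5455 -0.1957  0.1363] cur -99.5 j6 1.26 t 3.45
```

Emit:
carry_out --pt "0 0 0 -0.0885 -0.4245 0 0.03" --pt "0 0 0 -0.0885 -0.4245 0 0.03" --pt "0 0 0 -0.0885 -0.4245 0 0.03" --pt "0 0 0 -0.0885 -0.4245 0 0.03" --pt "0 0 0 -0.0885 -0.4245 0 0.03" --pt "0 0 0 -0.0885 -0.4245 0 0.03" --pt "0 0 0 -0.0885 -0.4245 0 0.03" --pt "0 0 0 -0.0885 -0.4245 0 0.03" --pt "0 0 0 -0.0885 -0.4245 0 0.03" --pt "0 0 0 -0.0885 -0.4245 0 0.03" --pt "0 0 0 -0.0885 -0.4245 0 0.03" --pt "0 0 0 -0.0885 -0.4245 0 0.03"

```text
time: 4.65
ee_pos: [0.5291, 0.236, 0.1365]
orientation: [0.997, -0.083, -0.0, 0.0]
ft_force: [-0.1, -0.4, -0.0]
width: 0.0398
grip_force: 30.0
```

```bash
python3 - <<'E'
from h import *
im=snapshot('top');print([(t[0].round(4).tolist(),t[1]) for t in tins(im) if t[1]>120])
im=snapshot('wrist');cv2.imwrite('pics/w1.png',im[:,:,::-1])
delta(.5284,.2376,.041,80.45)
print(state()['ft_force'])
E
```

```text
[([0.5295, -0.4143], np.int32(168)), ([0.4821, -0.0369], np.int32(164)), ([0.4405, -0.3239], np.int32(173)), ([0.4393, -0.4229], np.int32(166)), ([0.4224, -0.029], np.int32(163)), ([0.4231, -0.2045], np.int32(167))]
shift [-0.0013 -0.0018  0.0957] turn -0.0 ee [0.5294 0.2356 0.1367] cur -99.6 j6 2.02 t 4.75
[-0.11075118 -0.29749972 -0.29097943]
```

View pics/w1.png

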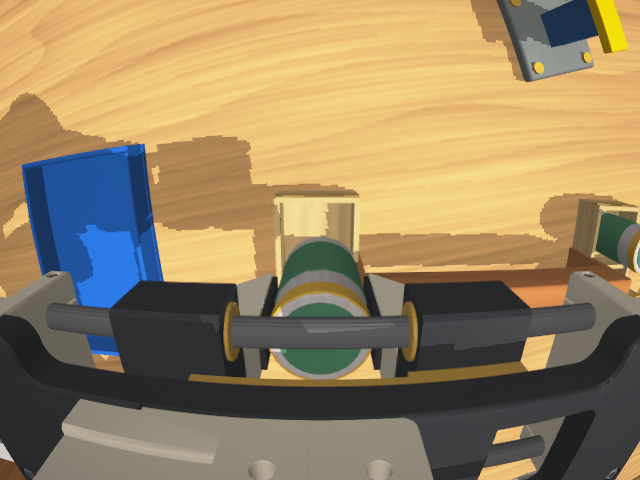

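Emit:
carry_out --pt "0 0 0 -0.0013 -0.0018 0.045 0.03" --pt "0 0 0 -0.0013 -0.0018 0.08 0.03" --pt "0 0 0 -0.0013 -0.0018 0.094 0.03" --pt "0 0 0 -0.0013 -0.0018 0.095 0.03" --pt "0 0 0 -0.0013 -0.0018 0.095 0.08" --pt "0 0 0 -0.0013 -0.0018 0.095 0.08" --pt "0 0 0 -0.0013 -0.0018 0.095 0.08" --pt "0 0 0 -0.0013 -0.0018 0.095 0.08" --pt "0 0 0 -0.0013 -0.0018 0.05 0.08" --pt "0 0 0 -0.0013 -0.0018 0.0 0.08" --pt "0 0 0 -0.0013 -0.0018 0.0 0.08"

```text
time: 5.85
ee_pos: [0.5321, 0.2403, 0.1439]
orientation: [0.997, -0.082, 0.006, -0.002]
ft_force: [1.2, -0.4, 0.3]
width: 0.0797
grip_force: 0.0
```

```bash
python3 - <<'E'
from h import *
delta(.4231,-.2045,.136,80.45)
im=snapshot('wrist');cv2.imwrite('pics/w2.png',im[:,:,::-1]);print(state()['width'])
E
```

```text
shift [-0.0345  0.4567  0.0048] turn 0.1 ee [0.5321 0.2403 0.1439] cur -99.5 j6 2.03 t 5.85
0.07999343748282031
```

Emit:
carry_out --pt "0 0 0 -0.0309 0.4533 0 0.08" --pt "0 0 0 -0.0309 0.4533 0 0.08" --pt "0 0 0 -0.0309 0.4533 0 0.08" --pt "0 0 0 -0.0309 0.4533 0 0.08" --pt "0 0 0 -0.0309 0.4533 0 0.08" --pt "0 0 0 -0.0309 0.4533 0 0.08" --pt "0 0 0 -0.0309 0.4533 0 0.08" --pt "0 0 0 -0.0309 0.4533 0 0.08" --pt "0 0 0 -0.0309 0.4533 0 0.08" --pt "0 0 0 -0.0309 0.4533 0 0.08" --pt "0 0 0 -0.0309 0.4533 0 0.08" --pt "0 0 0 -0.0309 0.4533 0 0.08"

```text
time: 7.1
ee_pos: [0.4229, -0.2018, 0.1361]
orientation: [0.997, -0.082, -0.001, -0.001]
ft_force: [0.9, 0.5, 1.2]
width: 0.08
grip_force: 0.0
```

```bash
python3 - <<'E'
from h import *
im=snapshot('top');print([(t[0].round(4).tolist(),t[1]) for t in tins(im) if t[1]>120])
print(find_in('spare_1_center','top'))
im=snapshot('wrist');cv2.imwrite('pics/w2.png',im[:,:,::-1])
delta(.4231,-.2045,.036,80.45)
E
```

```text
[([0.5278, 0.2407], np.int32(163)), ([0.5296, -0.4143], np.int32(168)), ([0.482, -0.0369], np.int32(166)), ([0.4392, -0.4229], np.int32(167)), ([0.4225, -0.0291], np.int32(162))]
[]
shift [0.0002 0.0031 0.1005] turn 0.2 ee [ 0.4234 -0.2015  0.1365] cur -99.3 j6 1.13 t 7.25
```

View pics/w2.png

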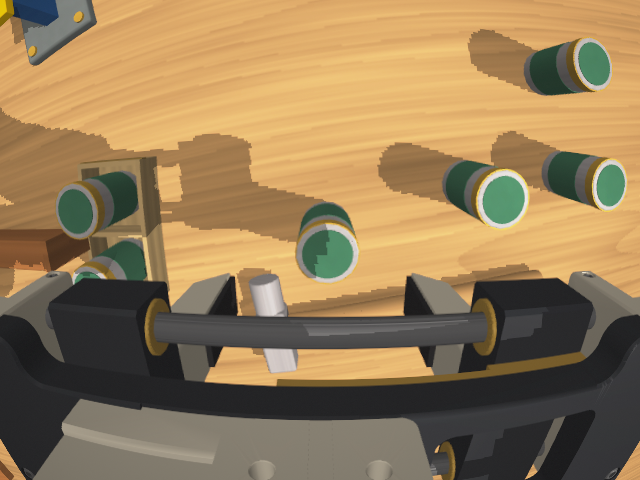

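```bash
cat >> h.py <<'E'
def ww(p,z):
    k=get_calibration('wrist');K=k['camera_matrix'];v=(np.array(p,float)-K[:2,2])/K[0,0];r=np.linalg.norm(v)
    d=k['R'].T@np.r_[np.sin(r)*v/r,np.cos(r)];o=-k['R'].T@k['t'];return (o+d*(z-o[2])/d[2])[:2]
E
python3 - <<'E'
from h import *
for p in((327,250),(502,198),(609,184),(592,64)):print(ww(p,.075).round(4))
delta(*ww((327,250),.075),.036,80.45)
E
```

```text
[ 0.4246 -0.2062]
[ 0.4405 -0.3237]
[ 0.4392 -0.4214]
[ 0.5274 -0.4123]
shift [0.002  0.0045 0.1005] turn 0.2 ee [ 0.4234 -0.2015  0.1365] cur -99.3 j6 1.13 t 7.25
```

Emit:
carry_out --pt "0 0 0 0.001 0.0033 0.05 0.075" --pt "0 0 0 0.001 0.0033 0.1 0.075" --pt "0 0 0 0.001 0.0033 0.1 0.075" --pt "0 0 0 0.001 0.0033 0.1 0.03" --pt "0 0 0 0.001 0.0033 0.1 0.03" --pt "0 0 0 0.001 0.0033 0.1 0.03" --pt "0 0 0 0.001 0.0033 0.1 0.03" --pt "0 0 0 0.001 0.0033 0.1 0.03" --pt "0 0 0 0.001 0.0033 0.1 0.03" --pt "0 0 0 0.001 0.0033 0.06 0.03" --pt "0 0 0 0.001 0.0033 0.01 0.03" --pt "0 0 0 0.001 0.0033 -0.03 0.03"

```text
time: 8.45
ee_pos: [0.4236, -0.2065, 0.1691]
orientation: [0.997, -0.083, 0.0, 0.0]
ft_force: [1.1, -0.9, -1.1]
width: 0.0396
grip_force: 30.0
```

```bash
python3 - <<'E'
from h import *
snapshot('top');s=state();print(s['width'],s['grip_force'],s['ft_force'])
delta(.4702,.2464,.166,80.45)
E
```

```text
0.03903580186837403 29.95721787214279 [ 2.08302917 -1.89245867  4.38660728]
shift [-0.0316 -0.4558  0.0065] turn 0.1 ee [ 0.4263 -0.2083  0.1751] cur -99.5 j6 1.12 t 8.5
```

Emit:
carry_out --pt "0 0 0 -0.0288 -0.4526 0 0.03" --pt "0 0 0 -0.0288 -0.4526 0 0.03" --pt "0 0 0 -0.0288 -0.4526 0 0.03" --pt "0 0 0 -0.0288 -0.4526 0 0.03" --pt "0 0 0 -0.0288 -0.4526 0 0.03" --pt "0 0 0 -0.0288 -0.4526 0 0.03" --pt "0 0 0 -0.0288 -0.4526 0 0.03" --pt "0 0 0 -0.0288 -0.4526 0 0.03" --pt "0 0 0 -0.0288 -0.4526 0 0.03" --pt "0 0 0 -0.0288 -0.4526 0 0.03" --pt "0 0 0 -0.0288 -0.4526 0 0.03" --pt "0 0 0 -0.0288 -0.4526 0 0.03"

```text
time: 9.7
ee_pos: [0.4693, 0.2437, 0.1664]
orientation: [0.997, -0.083, -0.0, 0.0]
ft_force: [0.3, -0.2, -1.3]
width: 0.0396
grip_force: 30.0
```

```bash
python3 - <<'E'
from h import *
im=snapshot('wrist');cv2.imwrite('pics/w3.png',im[:,:,::-1])
snapshot('top');s=state();print(s['width'],s['grip_force'],s['ft_force'])
delta(.4702,.2464,.041,80.45)
E
```

```text
0.03954474077281171 29.957149922847748 [ 0.03328495  0.11015745 -1.11145734]
shift [ 0.     -0.0033  0.1257] turn -0.0 ee [0.4697 0.2433 0.1667] cur -99.6 j6 2.07 t 9.8
```

View pics/w3.png

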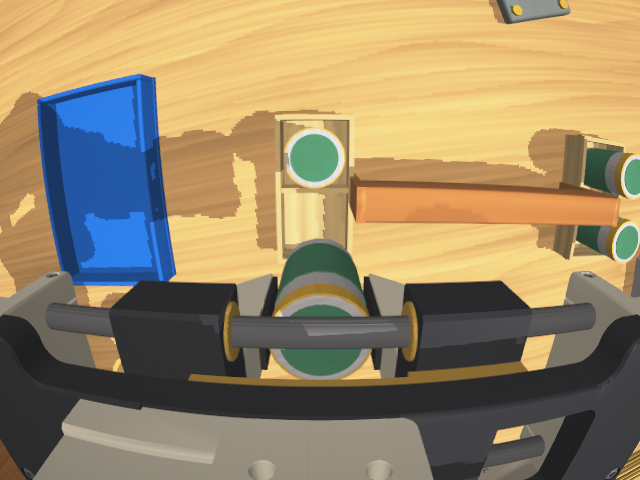

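Emit:
carry_out --pt "0 0 0 0 -0.0033 0.045 0.03" --pt "0 0 0 0 -0.0033 0.09 0.03" --pt "0 0 0 0 -0.0033 0.12 0.03" --pt "0 0 0 0 -0.0033 0.125 0.03" --pt "0 0 0 0 -0.0033 0.125 0.08" --pt "0 0 0 0 -0.0033 0.125 0.08" --pt "0 0 0 0 -0.0033 0.125 0.08" --pt "0 0 0 0 -0.0033 0.125 0.08" --pt "0 0 0 0 -0.0033 0.08 0.08" --pt "0 0 0 0 -0.0033 0.03 0.08" --pt "0 0 0 0 -0.0033 0.02 0.08" --pt "0 0 0 0 -0.0033 0.02 0.08"

```text
time: 11.0
ee_pos: [0.4715, 0.2484, 0.1491]
orientation: [0.997, -0.083, 0.003, -0.001]
ft_force: [-0.5, 0.3, -0.9]
width: 0.0797
grip_force: 0.0
```

```bash
python3 - <<'E'
from h import *
im=snapshot('top');print([(t[0].round(4).tolist(),t[1]) for t in tins(im) if t[1]>120])
delta(.4405,-.3239,.136,80.45)
E
```

```text
[([0.5278, 0.2408], np.int32(162)), ([0.5295, -0.4143], np.int32(167)), ([0.482, -0.037], np.int32(165)), ([0.4691, 0.2524], np.int32(121)), ([0.4405, -0.3239], np.int32(174)), ([0.4393, -0.4229], np.int32(166)), ([0.4223, -0.0289], np.int32(164))]
shift [0.0647 0.569  0.0108] turn 0.1 ee [0.4703 0.248  0.1471] cur -99.5 j6 2.08 t 11.05
```

Emit:
carry_out --pt "0 0 0 0.0647 0.57 0.01 0.08" --pt "0 0 0 0.0647 0.57 0.01 0.08" --pt "0 0 0 0.0647 0.57 0.01 0.08" --pt "0 0 0 0.0647 0.57 0.01 0.08" --pt "0 0 0 0.0647 0.57 0.01 0.08" --pt "0 0 0 0.0647 0.57 0.01 0.08" --pt "0 0 0 0.0647 0.57 0.01 0.08" --pt "0 0 0 0.0647 0.57 0.01 0.08" --pt "0 0 0 0.0647 0.57 0.01 0.08" --pt "0 0 0 0.0647 0.57 0.01 0.08" --pt "0 0 0 0.0647 0.57 0.01 0.08" --pt "0 0 0 0.0647 0.57 0.01 0.08"

```text
time: 12.25
ee_pos: [0.4386, -0.3282, 0.1343]
orientation: [0.996, -0.084, -0.001, -0.001]
ft_force: [0.1, 0.3, -0.3]
width: 0.0801
grip_force: 0.0
```

```bash
cat >> h.py <<'E'
def wtins():
    im=snapshot('wrist');h=cv2.cvtColor(im,cv2.COLOR_RGB2HSV);m=(h[...,0]>60)&(h[...,0]<95)&(h[...,1]>60)&(h[...,2]>110)
    return [(ww(c,.075).round(4).tolist(),int(a)) for c,a,_ in blobs(m,500)]
E
python3 - <<'E'
from h import *
print(wtins())
im=snapshot('top');print([(t[0].round(4).tolist(),t[1]) for t in tins(im) if t[1]>120])
delta(.4405,-.3239,.036,80.45)
E
```

```text
[([0.5275, -0.4186], 1836), ([0.4381, -0.427], 1536), ([0.4345, -0.3358], 613)]
[([0.5277, 0.2409], np.int32(161)), ([0.5305, -0.4135], np.int32(152)), ([0.4819, -0.0369], np.int32(164)), ([0.4685, 0.2491], np.int32(162)), ([0.4225, -0.029], np.int32(162))]
shift [ 0.0014 -0.0037  0.0982] turn -0.2 ee [ 0.4387 -0.3275  0.1342] cur -99.7 j6 0.96 t 12.35
```

Emit:
carry_out --pt "0 0 0 0.0014 -0.0037 0.05 0.075" --pt "0 0 0 0.0014 -0.0037 0.098 0.075" --pt "0 0 0 0.0014 -0.0037 0.098 0.075" --pt "0 0 0 0.0014 -0.0037 0.098 0.03" --pt "0 0 0 0.0014 -0.0037 0.098 0.03" --pt "0 0 0 0.0014 -0.0037 0.098 0.03" --pt "0 0 0 0.0014 -0.0037 0.098 0.03" --pt "0 0 0 0.0014 -0.0037 0.098 0.03" --pt "0 0 0 0.0014 -0.0037 0.098 0.03" --pt "0 0 0 0.0014 -0.0037 0.06 0.03" --pt "0 0 0 0.0014 -0.0037 0.01 0.03" --pt "0 0 0 0.0014 -0.0037 -0.04 0.03"

```text
time: 13.55
ee_pos: [0.4416, -0.321, 0.178]
orientation: [0.997, -0.083, -0.001, -0.001]
ft_force: [1.6, -0.9, -0.9]
width: 0.0396
grip_force: 30.0
```

```bash
python3 - <<'E'
from h import *
snapshot('top');s=state();print(s['width'],s['grip_force'])
delta(.593,.433,.166,80.45)
E
```

```text
0.03963086629457905 29.997584223747253
shift [ 0.0215 -0.771   0.0156] turn 0.1 ee [ 0.4449 -0.3238  0.1872] cur -99.5 j6 0.97 t 13.6
```

Emit:
carry_out --pt "0 0 0 0.0255 -0.771 0 0.03" --pt "0 0 0 0.0255 -0.771 0 0.03" --pt "0 0 0 0.0255 -0.771 0 0.03" --pt "0 0 0 0.0255 -0.771 0 0.03" --pt "0 0 0 0.0255 -0.771 0 0.03" --pt "0 0 0 0.0255 -0.771 0 0.03" --pt "0 0 0 0.0255 -0.771 0 0.03" --pt "0 0 0 0.0255 -0.771 0 0.03" --pt "0 0 0 0.0255 -0.771 0 0.03" --pt "0 0 0 0.0255 -0.771 0 0.03" --pt "0 0 0 0.0255 -0.771 0 0.03" --pt "0 0 0 0.0255 -0.771 0 0.03"

```text
time: 14.8
ee_pos: [0.5603, 0.2689, 0.1765]
orientation: [0.997, -0.083, -0.0, 0.0]
ft_force: [1.0, -0.5, -0.1]
width: 0.0394
grip_force: 30.0
```

Emit:
carry_out --pt "0 0 0 0.008 -0.171 0 0.03" --pt "0 0 0 0.008 -0.171 0 0.03" --pt "0 0 0 0.008 -0.171 0 0.03" --pt "0 0 0 0.008 -0.171 0 0.03" --pt "0 0 0 0.008 -0.171 0 0.03" --pt "0 0 0 0.008 -0.171 0 0.03" --pt "0 0 0 0.008 -0.171 0 0.03"

```text
time: 15.5
ee_pos: [0.5965, 0.4328, 0.1766]
orientation: [0.997, -0.083, -0.0, 0.0]
ft_force: [0.2, -0.9, 0.2]
width: 0.0395
grip_force: 30.0
```

```bash
python3 - <<'E'
from h import *
im=snapshot('wrist');cv2.imwrite('pics/w4.png',im[:,:,::-1])
snapshot('top')
delta(.593,.433,.046,80.45)
E
```

```text
shift [-0.0038  0.0003  0.1311] turn -0.0 ee [0.5968 0.4327 0.1771] cur -99.6 j6 2.26 t 15.6
```

View pics/w4.png

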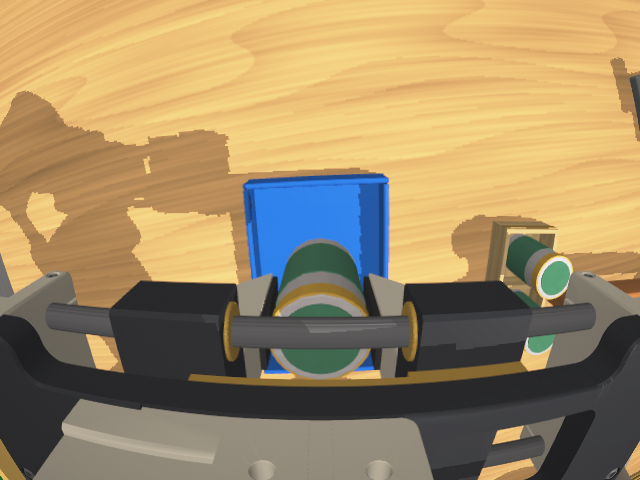

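Emit:
carry_out --pt "0 0 0 -0.004 0 0.045 0.03" --pt "0 0 0 -0.004 0 0.09 0.03" --pt "0 0 0 -0.004 0 0.125 0.03" --pt "0 0 0 -0.004 0 0.135 0.03" --pt "0 0 0 -0.004 0 0.135 0.08" --pt "0 0 0 -0.004 0 0.135 0.08" --pt "0 0 0 -0.004 0 0.135 0.08" --pt "0 0 0 -0.004 0 0.135 0.08" --pt "0 0 0 -0.004 0 0.09 0.08" --pt "0 0 0 -0.004 0 0.04 0.08" --pt "0 0 0 -0.004 0 0.035 0.08" --pt "0 0 0 -0.004 0 0.035 0.08"

```text
time: 16.8
ee_pos: [0.5936, 0.4354, 0.1447]
orientation: [0.997, -0.083, 0.002, -0.002]
ft_force: [-0.4, 0.3, -0.9]
width: 0.0799
grip_force: 0.0
```

```bash
python3 - <<'E'
from h import *
im=snapshot('top');print([(t[0].round(4).tolist(),t[1]) for t in tins(im) if t[1]>120])
delta(.4393,-.4229,.136,80.45)
delta(.5295,-.4143,.136,80.45)
E
```

```text
[([0.5278, 0.2408], np.int32(162)), ([0.5297, -0.4144], np.int32(168)), ([0.4822, -0.0368], np.int32(163)), ([0.4687, 0.2491], np.int32(161)), ([0.4392, -0.4229], np.int32(167)), ([0.4223, -0.029], np.int32(163))]
shift [-0.0101  0.8712  0.0057] turn 0.1 ee [0.5926 0.4347 0.1421] cur -99.5 j6 2.26 t 16.85
shift [0.0775 0.8478 0.0057] turn 0.1 ee [0.5926 0.4347 0.1421] cur -99.5 j6 2.26 t 16.85
```

Emit:
carry_out --pt "0 0 0 0.0775 0.847 0.004 0.08" --pt "0 0 0 0.0775 0.847 0.004 0.08" --pt "0 0 0 0.0775 0.847 0.004 0.08" --pt "0 0 0 0.0775 0.847 0.004 0.08" --pt "0 0 0 0.0775 0.847 0.004 0.08" --pt "0 0 0 0.0775 0.847 0.004 0.08" --pt "0 0 0 0.0775 0.847 0.004 0.08" --pt "0 0 0 0.0775 0.847 0.004 0.08" --pt "0 0 0 0.0775 0.847 0.004 0.08" --pt "0 0 0 0.0775 0.847 0.004 0.08" --pt "0 0 0 0.0775 0.847 0.004 0.08" --pt "0 0 0 0.0775 0.847 0.004 0.08"

```text
time: 18.05
ee_pos: [0.5465, -0.1651, 0.137]
orientation: [0.997, -0.083, -0.002, -0.001]
ft_force: [1.8, -0.5, 0.6]
width: 0.08
grip_force: 0.0
```

Emit:
carry_out --pt "0 0 0 0.023 0.25 0.001 0.08" --pt "0 0 0 0.023 0.25 0.001 0.08" --pt "0 0 0 0.023 0.25 0.001 0.08" --pt "0 0 0 0.023 0.25 0.001 0.08" --pt "0 0 0 0.023 0.25 0.001 0.08" --pt "0 0 0 0.023 0.25 0.001 0.08" --pt "0 0 0 0.023 0.25 0.001 0.08"

```text
time: 18.75
ee_pos: [0.5283, -0.4143, 0.1352]
orientation: [0.996, -0.084, -0.002, -0.001]
ft_force: [0.8, 0.9, 0.9]
width: 0.0801
grip_force: 0.0
```

```bash
python3 - <<'E'
from h import *
print(wtins())
im=snapshot('top');print([(t[0].round(4).tolist(),t[1]) for t in tins(im) if t[1]>120])
delta(.5296,-.4144,.036,80.45)
E
```

```text
[([0.5253, -0.4202], 865), ([0.441, -0.423], 1021)]
[([0.5902, 0.4369], np.int32(157)), ([0.5277, 0.2409], np.int32(161)), ([0.482, -0.0369], np.int32(161)), ([0.4684, 0.2491], np.int32(162)), ([0.4224, -0.0291], np.int32(161))]
shift [0.0008 0.0022 0.1004] turn 0.1 ee [ 0.5294 -0.4124  0.1364] cur -99.4 j6 0.96 t 18.85
```

Emit:
carry_out --pt "0 0 0 0.0005 0.002 0.05 0.075" --pt "0 0 0 0.0005 0.002 0.1 0.075" --pt "0 0 0 0.0005 0.002 0.1 0.075" --pt "0 0 0 0.0005 0.002 0.1 0.03" --pt "0 0 0 0.0005 0.002 0.1 0.03" --pt "0 0 0 0.0005 0.002 0.1 0.03" --pt "0 0 0 0.0005 0.002 0.1 0.03" --pt "0 0 0 0.0005 0.002 0.1 0.03" --pt "0 0 0 0.0005 0.002 0.1 0.03" --pt "0 0 0 0.0005 0.002 0.06 0.03" --pt "0 0 0 0.0005 0.002 0.01 0.03" --pt "0 0 0 0.0005 0.002 -0.03 0.03"

```text
time: 20.05
ee_pos: [0.5299, -0.4162, 0.1703]
orientation: [0.997, -0.083, 0.0, 0.0]
ft_force: [1.1, -1.6, -0.9]
width: 0.0396
grip_force: 29.9
```

```bash
python3 - <<'E'
from h import *
snapshot('top');s=state();print(s['width'],s['grip_force'])
delta(.538,.440,.166,80.45)
E
```

```text
0.03982168041026198 29.943853318691254
shift [-0.1356 -0.8476  0.0044] turn 0.1 ee [ 0.5321 -0.4183  0.1783] cur -99.5 j6 0.96 t 20.1
```

Emit:
carry_out --pt "0 0 0 -0.1327 -0.844 0 0.03" --pt "0 0 0 -0.1327 -0.844 0 0.03" --pt "0 0 0 -0.1327 -0.844 0 0.03" --pt "0 0 0 -0.1327 -0.844 0 0.03" --pt "0 0 0 -0.1327 -0.844 0 0.03" --pt "0 0 0 -0.1327 -0.844 0 0.03" --pt "0 0 0 -0.1327 -0.844 0 0.03" --pt "0 0 0 -0.1327 -0.844 0 0.03" --pt "0 0 0 -0.1327 -0.844 0 0.03" --pt "0 0 0 -0.1327 -0.844 0 0.03" --pt "0 0 0 -0.1327 -0.844 0 0.03" --pt "0 0 0 -0.1327 -0.844 0 0.03"

```text
time: 21.3
ee_pos: [0.535, 0.1859, 0.1677]
orientation: [0.997, -0.083, -0.0, 0.0]
ft_force: [1.4, -0.2, -1.4]
width: 0.04
grip_force: 29.9
```

Emit:
carry_out --pt "0 0 0 -0.0396 -0.251 0 0.03" --pt "0 0 0 -0.0396 -0.251 0 0.03" --pt "0 0 0 -0.0396 -0.251 0 0.03" --pt "0 0 0 -0.0396 -0.251 0 0.03" --pt "0 0 0 -0.0396 -0.251 0 0.03" --pt "0 0 0 -0.0396 -0.251 0 0.03" --pt "0 0 0 -0.0396 -0.251 0 0.03" --pt "0 0 0 -0.0396 -0.251 0 0.03"

```text
time: 22.1
ee_pos: [0.5377, 0.437, 0.1673]
orientation: [0.997, -0.083, -0.0, 0.001]
ft_force: [-0.3, -0.5, -0.3]
width: 0.0393
grip_force: 29.9
```

```bash
python3 - <<'E'
from h import *
im=snapshot('top');print([(t[0].round(4).tolist(),t[1]) for t in tins(im) if t[1]>120])
delta(.5365,.440,.042,80.45)
E
```

```text
[([0.5279, 0.2406], np.int32(161)), ([0.482, -0.037], np.int32(163)), ([0.4687, 0.2491], np.int32(161)), ([0.4393, -0.4229], np.int32(166)), ([0.4224, -0.029], np.int32(163))]
shift [-0.002  -0.0032  0.1257] turn -0.0 ee [0.538  0.4366 0.1677] cur -99.6 j6 2.31 t 22.15
```

Emit:
carry_out --pt "0 0 0 -0.002 -0.003 0.045 0.03" --pt "0 0 0 -0.002 -0.003 0.09 0.03" --pt "0 0 0 -0.002 -0.003 0.12 0.03" --pt "0 0 0 -0.002 -0.003 0.1255 0.03" --pt "0 0 0 -0.002 -0.003 0.1255 0.08" --pt "0 0 0 -0.002 -0.003 0.1255 0.08" --pt "0 0 0 -0.002 -0.003 0.1255 0.08" --pt "0 0 0 -0.002 -0.003 0.1255 0.08" --pt "0 0 0 -0.002 -0.003 0.08 0.08" --pt "0 0 0 -0.002 -0.003 0.03 0.08" --pt "0 0 0 -0.002 -0.003 0.025 0.08" --pt "0 0 0 -0.002 -0.003 0.025 0.08"

```text
time: 23.35
ee_pos: [0.5372, 0.4419, 0.1456]
orientation: [0.997, -0.083, 0.002, -0.001]
ft_force: [0.3, -0.3, -1.0]
width: 0.0801
grip_force: 0.0
```

```bash
python3 - <<'E'
from h import *
im=snapshot('top');print([(t[0].round(4).tolist(),t[1]) for t in tins(im) if t[1]>120])
delta(.4393,-.4229,.136,80.45)
E
```

```text
[([0.5922, 0.4368], np.int32(132)), ([0.5278, 0.2407], np.int32(163)), ([0.482, -0.037], np.int32(165)), ([0.4687, 0.2491], np.int32(161)), ([0.4393, -0.4229], np.int32(166)), ([0.4224, -0.029], np.int32(163))]
shift [0.0467 0.8683 0.0068] turn 0.1 ee [0.5362 0.4412 0.1431] cur -99.5 j6 2.31 t 23.4
```

Emit:
carry_out --pt "0 0 0 0.0467 0.867 0.006 0.08" --pt "0 0 0 0.0467 0.867 0.006 0.08" --pt "0 0 0 0.0467 0.867 0.006 0.08" --pt "0 0 0 0.0467 0.867 0.006 0.08" --pt "0 0 0 0.0467 0.867 0.006 0.08" --pt "0 0 0 0.0467 0.867 0.006 0.08" --pt "0 0 0 0.0467 0.867 0.006 0.08" --pt "0 0 0 0.0467 0.867 0.006 0.08" --pt "0 0 0 0.0467 0.867 0.006 0.08" --pt "0 0 0 0.0467 0.867 0.006 0.08" --pt "0 0 0 0.0467 0.867 0.006 0.08" --pt "0 0 0 0.0467 0.867 0.006 0.08"

```text
time: 24.6
ee_pos: [0.4677, -0.1563, 0.137]
orientation: [0.997, -0.083, -0.002, -0.001]
ft_force: [1.1, 0.3, -0.2]
width: 0.0799
grip_force: 0.0
```

Emit:
carry_out --pt "0 0 0 0.0144 0.268 0.002 0.08" --pt "0 0 0 0.0144 0.268 0.002 0.08" --pt "0 0 0 0.0144 0.268 0.002 0.08" --pt "0 0 0 0.0144 0.268 0.002 0.08" --pt "0 0 0 0.0144 0.268 0.002 0.08" --pt "0 0 0 0.0144 0.268 0.002 0.08" --pt "0 0 0 0.0144 0.268 0.002 0.08" --pt "0 0 0 0.0144 0.268 0.002 0.08"

```text
time: 25.4
ee_pos: [0.4387, -0.4205, 0.1348]
orientation: [0.997, -0.083, -0.001, -0.002]
ft_force: [0.5, 0.5, -0.9]
width: 0.08
grip_force: 0.0
```

```bash
python3 - <<'E'
from h import *
print(wtins())
im=snapshot('top');print([(t[0].round(4).tolist(),t[1]) for t in tins(im) if t[1]>120])
delta(.4393,-.4229,.036,80.45)
E
```

```text
[([0.4356, -0.4286], 1038)]
[([0.5901, 0.4369], np.int32(159)), ([0.5352, 0.4431], np.int32(156)), ([0.5279, 0.2408], np.int32(164)), ([0.482, -0.0369], np.int32(163)), ([0.4685, 0.2492], np.int32(160)), ([0.4223, -0.029], np.int32(163))]
shift [0.0004 0.0032 0.0998] turn 0.1 ee [ 0.4395 -0.4198  0.1359] cur -99.4 j6 0.85 t 25.5
```

Emit:
carry_out --pt "0 0 0 0 0.003 0.05 0.075" --pt "0 0 0 0 0.003 0.099 0.075" --pt "0 0 0 0 0.003 0.099 0.075" --pt "0 0 0 0 0.003 0.099 0.03" --pt "0 0 0 0 0.003 0.099 0.03" --pt "0 0 0 0 0.003 0.099 0.03" --pt "0 0 0 0 0.003 0.099 0.03" --pt "0 0 0 0 0.003 0.099 0.03" --pt "0 0 0 0 0.003 0.099 0.03" --pt "0 0 0 0 0.003 0.06 0.03" --pt "0 0 0 0 0.003 0.01 0.03" --pt "0 0 0 0 0.003 -0.03 0.03"

```text
time: 26.7
ee_pos: [0.4391, -0.4248, 0.169]
orientation: [0.997, -0.083, 0.0, 0.0]
ft_force: [1.5, -0.6, 0.2]
width: 0.0396
grip_force: 29.9
```

Emit:
carry_out --pt "0 0 0 -0.0987 -0.8645 0 0.03" --pt "0 0 0 -0.0987 -0.8645 0 0.03" --pt "0 0 0 -0.0987 -0.8645 0 0.03" --pt "0 0 0 -0.0987 -0.8645 0 0.03" --pt "0 0 0 -0.0987 -0.8645 0 0.03" --pt "0 0 0 -0.0987 -0.8645 0 0.03" --pt "0 0 0 -0.0987 -0.8645 0 0.03" --pt "0 0 0 -0.0987 -0.8645 0 0.03" --pt "0 0 0 -0.0987 -0.8645 0 0.03" --pt "0 0 0 -0.0987 -0.8645 0 0.03" --pt "0 0 0 -0.0987 -0.8645 0 0.03" --pt "0 0 0 -0.0987 -0.8645 0 0.03"

```text
time: 27.9
ee_pos: [0.4697, 0.1766, 0.1669]
orientation: [0.997, -0.083, 0.0, 0.0]
ft_force: [1.0, 0.7, -0.4]
width: 0.0399
grip_force: 29.9
```

```bash
python3 - <<'E'
from h import *
snapshot('top');s=state();print(s['width'],s['grip_force'])
delta(.482,.447,.166,80.45)
E
```

```text
0.03950340518591629 29.94641214609146
shift [-0.0301 -0.2621  0.0022] turn 0.3 ee [0.4696 0.1835 0.167 ] cur -99.3 j6 1.95 t 27.95
```

Emit:
carry_out --pt "0 0 0 -0.0301 -0.265 0 0.03" --pt "0 0 0 -0.0301 -0.265 0 0.03" --pt "0 0 0 -0.0301 -0.265 0 0.03" --pt "0 0 0 -0.0301 -0.265 0 0.03" --pt "0 0 0 -0.0301 -0.265 0 0.03" --pt "0 0 0 -0.0301 -0.265 0 0.03" --pt "0 0 0 -0.0301 -0.265 0 0.03" --pt "0 0 0 -0.0301 -0.265 0 0.03"

```text
time: 28.75
ee_pos: [0.4836, 0.4403, 0.1661]
orientation: [0.997, -0.082, -0.0, 0.001]
ft_force: [-0.7, 0.0, -0.7]
width: 0.0393
grip_force: 29.9
```

```bash
python3 - <<'E'
from h import *
im=snapshot('top');print([(t[0].round(4).tolist(),t[1]) for t in tins(im) if t[1]>120])
delta(.482,.446,.042,80.45)
E
```

```text
[([0.5901, 0.4369], np.int32(159)), ([0.535, 0.4432], np.int32(160)), ([0.5278, 0.2408], np.int32(162)), ([0.4819, -0.037], np.int32(164)), ([0.4687, 0.2491], np.int32(161)), ([0.4224, -0.029], np.int32(163))]
shift [-0.0029 -0.006   0.1244] turn 0.0 ee [0.4839 0.4398 0.1664] cur -99.5 j6 2.36 t 28.8
```

Emit:
carry_out --pt "0 0 0 -0.003 -0.006 0.045 0.03" --pt "0 0 0 -0.003 -0.006 0.09 0.03" --pt "0 0 0 -0.003 -0.006 0.12 0.03" --pt "0 0 0 -0.003 -0.006 0.1245 0.03" --pt "0 0 0 -0.003 -0.006 0.1245 0.08" --pt "0 0 0 -0.003 -0.006 0.1245 0.08" --pt "0 0 0 -0.003 -0.006 0.1245 0.08" --pt "0 0 0 -0.003 -0.006 0.1245 0.08" --pt "0 0 0 -0.003 -0.006 0.08 0.06" --pt "0 0 0 -0.003 -0.006 0.02 0.06" --pt "0 0 0 -0.003 -0.006 0.0 0.06" --pt "0 0 0 -0.003 -0.006 0.0 0.06"

```text
time: 30.0
ee_pos: [0.4842, 0.4489, 0.1732]
orientation: [0.997, -0.083, 0.004, -0.004]
ft_force: [-0.3, -0.2, 0.0]
width: 0.0599
grip_force: 0.0
```

```bash
python3 - <<'E'
from h import *
im=snapshot('top');print([(t[0].round(4).tolist(),t[1]) for t in tins(im) if t[1]>120])
delta(.4753,.105,.15,-9.55)
E
```

```text
[([0.5901, 0.4369], np.int32(159)), ([0.535, 0.4432], np.int32(159)), ([0.5278, 0.2409], np.int32(162)), ([0.4821, -0.0369], np.int32(164)), ([0.4687, 0.2491], np.int32(161)), ([0.4224, -0.029], np.int32(162))]
shift [0.0487 0.3398 0.0187] turn -89.9 ee [0.4831 0.4481 0.17  ] cur -99.5 j6 2.37 t 30.05
```

Emit:
carry_out --pt "0 0 -90 0.0487 0.34 0.018 0.06" --pt "0 0 -90 0.0487 0.34 0.018 0.06" --pt "0 0 -90 0.0487 0.34 0.018 0.06" --pt "0 0 -90 0.0487 0.34 0.018 0.06" --pt "0 0 -90 0.0487 0.34 0.018 0.06" --pt "0 0 -90 0.0487 0.34 0.018 0.06" --pt "0 0 -90 0.0487 0.34 0.018 0.06" --pt "0 0 -90 0.0487 0.34 0.018 0.06" --pt "0 0 -90 0.0487 0.34 0.018 0.06" --pt "0 0 -90 0.0487 0.34 0.018 0.06" --pt "0 0 -90 0.0487 0.34 0.018 0.06" --pt "0 0 -90 0.0487 0.34 0.018 0.06"

```text
time: 31.25
ee_pos: [0.4732, 0.1038, 0.1476]
orientation: [0.763, 0.647, -0.001, -0.001]
ft_force: [-0.0, -0.5, -0.1]
width: 0.06
grip_force: 0.0
```

```bash
python3 - <<'E'
from h import *
im=snapshot('wrist');cv2.imwrite('pics/w5.png',im[:,:,::-1])
F=[]
for i in range(4):
    snapshot('top');s=state();F.append(np.r_[s['ft_force'],s['ft_torque']])
print(np.mean(F,0).round(3),np.std(F,0).round(3))
delta(.4753,.105,.0535,-9.55)
E
```

```text
[ 0.258  0.152  0.305 -0.012 -0.086  0.012] [0.375 0.326 0.164 0.007 0.025 0.016]
shift [0.0012 0.0013 0.0949] turn -0.0 ee [0.4739 0.104  0.1484] cur -9.6 j6 0.23 t 31.5
```

View pics/w5.png

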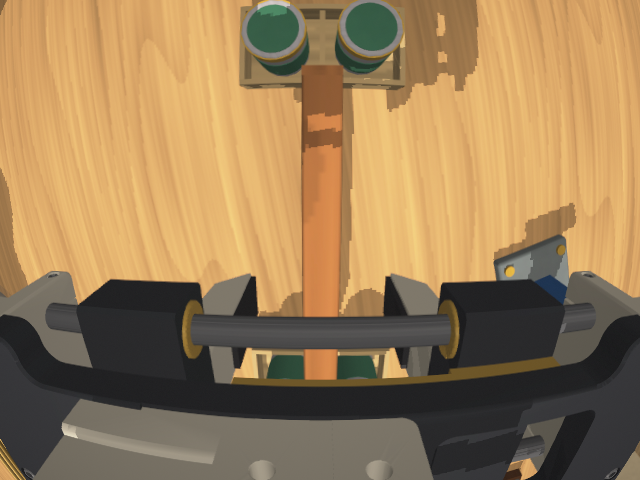

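Emit:
carry_out --pt "0 0 0 0.0012 0.0013 0.045 0.06" --pt "0 0 0 0.0012 0.0013 0.085 0.06" --pt "0 0 0 0.0012 0.0013 0.095 0.06" --pt "0 0 0 0.0012 0.0013 0.095 0.06" --pt "0 0 0 0.0012 0.0013 0.095 0.015" --pt "0 0 0 0.0012 0.0013 0.095 0.015" --pt "0 0 0 0.0012 0.0013 0.095 0.015" --pt "0 0 0 0.0012 0.0013 0.095 0.015" --pt "0 0 0 0.0012 0.0013 0.095 0.015" --pt "0 0 0 0.0012 0.0013 0.095 0.015" --pt "0 0 0 0.0012 0.0013 0.095 0.015"

```text
time: 32.6
ee_pos: [0.4741, 0.1052, 0.0541]
orientation: [0.763, 0.646, -0.001, -0.001]
ft_force: [-6.1, 0.1, 6.5]
width: 0.0239
grip_force: 30.0
```

```bash
cat >> h.py <<'E'
def ft(n=4):
    F=[]
    for i in range(n):
        snapshot('top');s=state();R=Ro.from_quat(s['orientation']).as_matrix();F.append(np.r_[s['ft_force'],R.T@s['ft_torque']])
    print('F world, T tool',np.mean(F,0).round(3),'std',np.std(F,0).round(3),'ee',s['ee_pos'].round(4),'tilt',(R[:,2]).round(4),'w',s['width'].round(4),'t',round(s['time'],2))
E
python3 - <<'E'
from h import *
ft()
E
```

```text
Traceback (most recent call last):
  File "h.py", line 31, in ft
    print('F world, T tool',np.mean(F,0).round(3),'std',np.std(F,0).round(3),'ee',s['ee_pos'].round(4),'tilt',(R[:,2]).round(4),'w',s['width'].round(4),'t',round(s['time'],2))
                                                                                                                                    ^^^^^^^^^^^^^^^^
AttributeError: 'float' object has no attribute 'round'
```

Emit:
carry_out --pt "0 0 0 0 0 -0.002 0.015" --pt "0 0 0 0 0 -0.004 0.015" --pt "0 0 0 0 0 -0.006 0.015" --pt "0 0 0 0 0 -0.008 0.015" --pt "0 0 0 0 0 -0.008 0.015" --pt "0 0 0 0 0 -0.008 0.015"

```text
time: 33.4
ee_pos: [0.4755, 0.1049, 0.0616]
orientation: [0.763, 0.646, -0.0, -0.0]
ft_force: [0.6, 0.0, -9.0]
width: 0.0239
grip_force: 30.0
```

```bash
python3 - <<'E'
from h import *
ft()
im=snapshot('scene');cv2.imwrite('pics/s1.png',cv2.resize(im[140:320,200:440],(800,600),interpolation=cv2.INTER_CUBIC)[:,:,::-1])
E
```

```text
Traceback (most recent call last):
  File "h.py", line 31, in ft
    print('F world, T tool',np.mean(F,0).round(3),'std',np.std(F,0).round(3),'ee',s['ee_pos'].round(4),'tilt',(R[:,2]).round(4),'w',s['width'].round(4),'t',round(s['time'],2))
                                                                                                                                    ^^^^^^^^^^^^^^^^
AttributeError: 'float' object has no attribute 'round'
```

```bash
sed -i "s/s\['width'\].round(4)/round(s['width'],4)/" h.py; python3 - <<'E'
from h import *
ft()
im=snapshot('scene');cv2.imwrite('pics/s1.png',cv2.resize(im[140:320,200:440],(800,600),interpolation=cv2.INTER_CUBIC)[:,:,::-1])
im=snapshot('top');print([(t[0].round(4).tolist(),t[1]) for t in tins(im) if t[1]>120])
E
```

```text
F world, T tool [ 0.172 -0.28  -9.337 -0.105  0.378 -0.029] std [0.412 0.451 0.497 0.018 0.033 0.008] ee [0.4756 0.1049 0.0617] tilt [ 0.e+00 -1.e-04 -1.e+00] w 0.0239 t 33.8
[([0.5948, 0.4018], np.int32(221)), ([0.5352, 0.4431], np.int32(156)), ([0.4815, 0.4491], np.int32(157)), ([0.4845, -0.0372], np.int32(165)), ([0.4244, -0.0296], np.int32(164))]
```

View pics/s1.png

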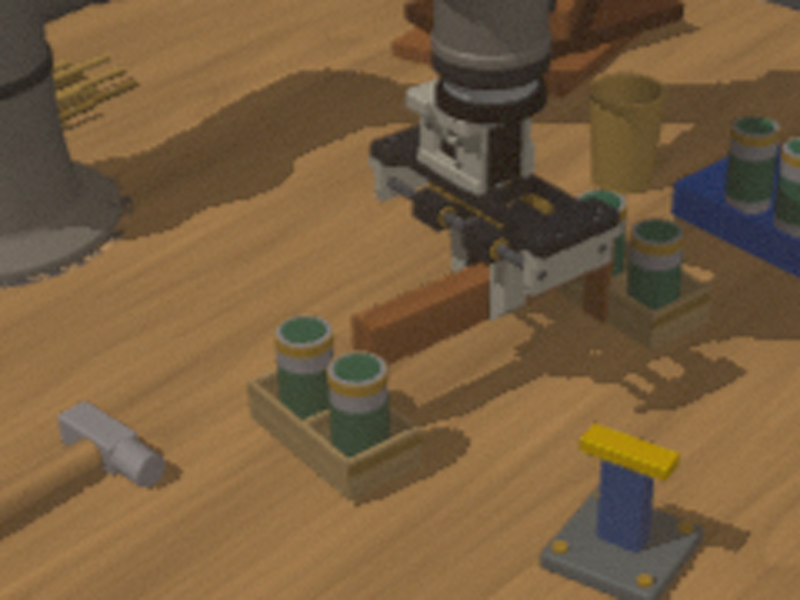

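Emit:
carry_out --pt "0 0 0 0 0 0.003 0.015" --pt "0 0 0 0 0 0.006 0.015" --pt "0 0 0 0 0 0.008 0.015" --pt "0 0 0 0 0 0.008 0.015" --pt "0 0 0 0 0 0.008 0.045" --pt "0 0 0 0 0 0.008 0.045" --pt "0 0 0 0 0 0.008 0.045" --pt "0 0 0 -0.02 0 0.008 0.045" --pt "0 0 0 -0.039 0 0.008 0.045" --pt "0 0 0 -0.039 0 0.008 0.045" --pt "0 0 0 -0.039 0 0.008 0.045"

```text
time: 35.0
ee_pos: [0.4695, 0.0664, 0.054]
orientation: [0.763, 0.646, 0.0, 0.0]
ft_force: [0.8, 0.0, 0.8]
width: 0.0449
grip_force: 0.0
```

```bash
python3 - <<'E'
from h import *
ft()
im=snapshot('top');print([(t[0].round(4).tolist(),t[1]) for t in tins(im) if t[1]>120])
cv2.imwrite('pics/w6.png',cv2.resize(im[150:320,60:380],(800,425),interpolation=cv2.INTER_CUBIC)[:,:,::-1])
E
```

```text
F world, T tool [-0.377 -0.013 -0.157 -0.103  0.012  0.026] std [0.163 0.523 0.271 0.024 0.011 0.024] ee [0.4693 0.067  0.0538] tilt [ 3.e-04  0.e+00 -1.e+00] w 0.0451 t 35.2
[([0.5948, 0.4017], np.int32(221)), ([0.5352, 0.4431], np.int32(156)), ([0.5295, 0.2403], np.int32(158)), ([0.4814, 0.449], np.int32(158)), ([0.4841, -0.037], np.int32(164)), ([0.4697, 0.2489], np.int32(165)), ([0.4244, -0.0295], np.int32(163))]
```

View pics/w6.png

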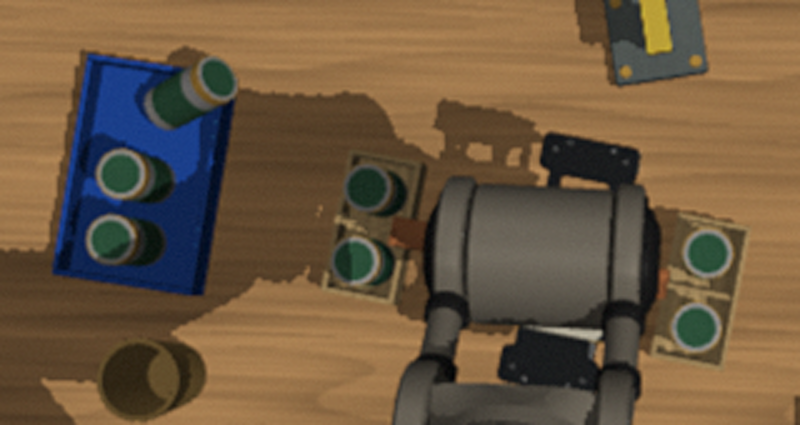

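```bash
python3 - <<'E'
from h import *
f=lambda p,z:w('top',(60+p[0]/2.5,150+p[1]/2.5),z)
L=f((216,80),.075);B=f((172,108),.02);print('lid',L.round(4),'bottom-ish',B.round(4))
d=(L-B);print(np.linalg.norm(d),np.degrees(np.arctan2(d[1],d[0])))
for q in((88,52),(240,70),(205,295),(53,273)):print('rim',f(q,.032).round(4))
u=d/np.linalg.norm(d);S=L+u*.055;print('start',S.round(4),u.round(3));yaw=np.degrees(np.arctan2(-u[1],-u[0]))+90
delta(S[0],S[1],.17,yaw)
E
```

```text
lid [0.6135 0.3664] bottom-ish [0.5963 0.4213]
0.05747984740369475 -72.61737828725232
rim [0.6408 0.4911]
rim [0.6286 0.3602]
rim [0.4375 0.3824]
rim [0.4523 0.5128]
start [0.6299 0.3139] [ 0.299 -0.954]
shift [ 0.2699  0.118  -0.1162] turn -26.8 ee [0.4693 0.067  0.0537] cur -9.4 j6 0.14 t 35.25
```

Emit:
carry_out --pt "0 0 0 0 0 -0.05 0.05" --pt "0 0 0 0 0 -0.1 0.02" --pt "0 0 0 0 0 -0.12 0.0" --pt "0 0 0 0 0 -0.12 0.0" --pt "0 0 0 0 0 -0.12 0.0" --pt "0 0 0 0 0 -0.12 0.0"

```text
time: 35.85
ee_pos: [0.4682, 0.0667, 0.1723]
orientation: [0.763, 0.646, -0.001, -0.001]
ft_force: [0.3, 0.0, -0.3]
width: 0.0147
grip_force: 0.0
```

Emit:
carry_out --pt "0 0 -26.8 0.27 0.118 0 0" --pt "0 0 -26.8 0.27 0.118 0 0" --pt "0 0 -26.8 0.27 0.118 0 0" --pt "0 0 -26.8 0.27 0.118 0 0" --pt "0 0 -26.8 0.27 0.118 0 0" --pt "0 0 -26.8 0.27 0.118 0 0" --pt "0 0 -26.8 0.27 0.118 0 0" --pt "0 0 -26.8 0.27 0.118 0.06 0" --pt "0 0 -26.8 0.27 0.118 0.11 0" --pt "0 0 -26.8 0.27 0.118 0.12 0" --pt "0 0 -26.8 0.27 0.118 0.12 0"

```text
time: 36.95
ee_pos: [0.6264, 0.3116, 0.0474]
orientation: [0.593, 0.805, -0.005, -0.003]
ft_force: [-1.8, -0.5, 0.1]
width: 0.0003
grip_force: 0.0
```

```bash
python3 - <<'E'
from h import *
im=snapshot('wrist');cv2.imwrite('pics/w7.png',im[:,:,::-1]);snapshot('top');delta(.6299,.3139,.05,17.4)
E
```

```text
shift [0.0009 0.0003 0.0034] turn -0.1 ee [0.6299 0.313  0.0534] cur 17.3 j6 0.05 t 37.05
```

View pics/w7.png

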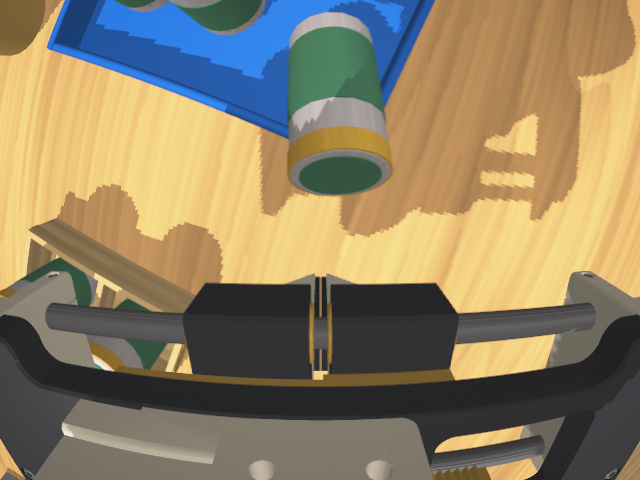

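Emit:
carry_out --pt "0 0 0 0.005 0.005 0.011 0" --pt "0 0 0 0.018 0.005 0.011 0" --pt "0 0 0 0.026 0.005 0.011 0" --pt "0 0 0 0.034 0.005 0.011 0" --pt "0 0 0 0.042 0.005 0.011 0" --pt "0 0 0 0.05 0.005 0.011 0" --pt "0 0 0 0.058 0.005 0.011 0" --pt "0 0 0 0.066 0.005 0.011 0" --pt "0 0 0 0.066 0.005 0.011 0"

```text
time: 37.95
ee_pos: [0.6145, 0.3792, 0.0427]
orientation: [0.592, 0.806, 0.0, -0.0]
ft_force: [0.1, 0.6, 0.9]
width: 0.0004
grip_force: 0.1
```

```bash
python3 - <<'E'
from h import *
im=snapshot('wrist');cv2.imwrite('pics/w8.png',im[:,:,::-1]);im=snapshot('top');print(state()['ft_force'],state()['ee_pos'])
print([(t[0].round(4).tolist(),t[1]) for t in tins(im) if t[1]>100])
E
```

```text
[-0.26121219  0.91890504  0.57522444] [0.61495743 0.37797007 0.0425735 ]
[([0.5294, 0.2402], np.int32(157)), ([0.4842, -0.0372], np.int32(162)), ([0.4697, 0.2488], np.int32(161)), ([0.4244, -0.0294], np.int32(164))]
```

View pics/w8.png

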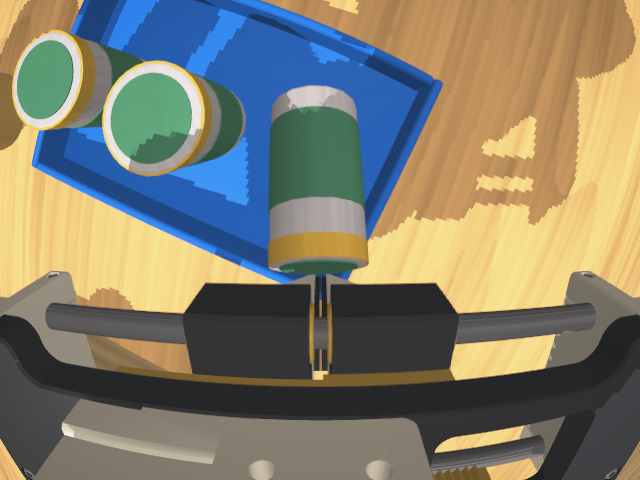

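Emit:
carry_out --pt "0 0 0 0.008 0 0 0" --pt "0 0 0 0.014 0 0 0" --pt "0 0 0 0.014 0 0 0" --pt "0 0 0 -0.02 0 -0.01 0" --pt "0 0 0 -0.06 0 -0.03 0" --pt "0 0 0 -0.07 0 -0.08 0.03" --pt "0 0 0 -0.07 0 -0.12 0.045" --pt "0 0 0 -0.07 0 -0.12 0.045"

```text
time: 38.85
ee_pos: [0.6394, 0.3115, 0.1709]
orientation: [0.593, 0.805, 0.006, 0.004]
ft_force: [0.6, 1.2, 0.7]
width: 0.0199
grip_force: 0.0
```

```bash
python3 - <<'E'
from h import *
a=snapshot('top')[150:290,60:250];b=snapshot('wrist')[:270]
cv2.imwrite('pics/c9.png',np.vstack([cv2.resize(a,(436,320),interpolation=cv2.INTER_CUBIC),cv2.resize(b,(436,184))])[:,:,::-1])
delta(.4707,.0665,.15,-9.55)
E
```

```text
shift [-0.1842 -0.2311  0.0136] turn 26.9 ee [0.6365 0.3112 0.1643] cur 17.3 j6 0.04 t 38.95
```

View pics/c9.png

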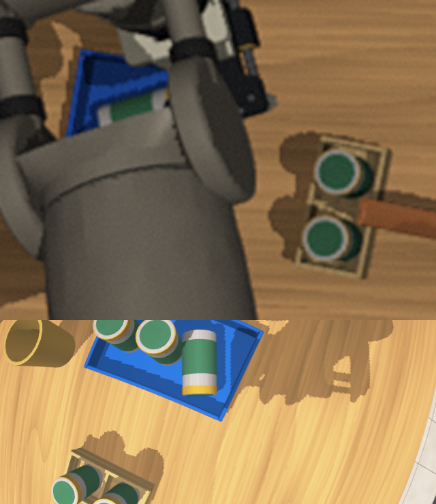

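Emit:
carry_out --pt "0 0 26.9 -0.1855 -0.2305 0.01 0.045" --pt "0 0 26.9 -0.1855 -0.2305 0.01 0.045" --pt "0 0 26.9 -0.1855 -0.2305 0.01 0.045" --pt "0 0 26.9 -0.1855 -0.2305 0.01 0.045" --pt "0 0 26.9 -0.1855 -0.2305 0.01 0.045" --pt "0 0 26.9 -0.1855 -0.2305 0.01 0.045" --pt "0 0 26.9 -0.1855 -0.2305 0.01 0.045" --pt "0 0 26.9 -0.1855 -0.2305 0.01 0.045" --pt "0 0 26.9 -0.1855 -0.2305 0.01 0.045" --pt "0 0 26.9 -0.1855 -0.2305 0.01 0.045"

```text
time: 39.95
ee_pos: [0.4716, 0.0663, 0.1523]
orientation: [0.763, 0.646, -0.0, -0.0]
ft_force: [0.6, 0.2, 0.2]
width: 0.0448
grip_force: 0.0
```

```bash
python3 - <<'E'
from h import *
ft();delta(.4692,.0665,.0535,-9.45)
E
```

```text
F world, T tool [-0.112 -0.062  0.013 -0.072  0.02  -0.033] std [0.406 0.344 0.209 0.04  0.027 0.008] ee [0.4713 0.0659 0.1525] tilt [-3.e-04 -1.e-04 -1.e+00] w 0.0449 t 40.15
shift [ 0.0002 -0.0022  0.099 ] turn -0.1 ee [0.4713 0.0659 0.1525] cur -9.5 j6 0.14 t 40.15
```

Emit:
carry_out --pt "0 0 0 0 -0.002 0.045 0.055" --pt "0 0 0 0 -0.002 0.09 0.055" --pt "0 0 0 0 -0.002 0.099 0.055" --pt "0 0 0 0 -0.002 0.099 0.015" --pt "0 0 0 0 -0.002 0.099 0.015" --pt "0 0 0 0 -0.002 0.099 0.015" --pt "0 0 0 0 -0.002 0.099 0.015" --pt "0 0 0 0 -0.002 0.099 0.015" --pt "0 0 0 0 -0.002 0.099 0.015"

```text
time: 41.05
ee_pos: [0.4692, 0.0657, 0.0549]
orientation: [0.764, 0.646, 0.0, 0.0]
ft_force: [-3.1, 0.6, 7.5]
width: 0.0238
grip_force: 30.0
```

Emit:
carry_out --pt "0 0 0 0 0 -0.002 0.015" --pt "0 0 0 0 0 -0.004 0.015" --pt "0 0 0 0 0 -0.006 0.015" --pt "0 0 0 0 0 -0.008 0.015" --pt "0 0 0 0 0 -0.008 0.015" --pt "0 0 0 0 0 -0.008 0.015"

```text
time: 41.65
ee_pos: [0.4691, 0.0656, 0.0616]
orientation: [0.764, 0.646, -0.0, -0.0]
ft_force: [0.4, -0.4, -10.0]
width: 0.0239
grip_force: 30.0
```

```bash
python3 - <<'E'
from h import *
ft(6)
im=snapshot('top');print([(t[0].round(4).tolist(),t[1]) for t in tins(im) if t[1]>120])
E
```

```text
F world, T tool [-8.400e-02 -1.110e-01 -9.626e+00 -1.190e-01  3.000e-03 -8.000e-03] std [0.59  0.281 0.652 0.035 0.033 0.03 ] ee [0.4691 0.0656 0.0616] tilt [-2.e-04 -1.e-04 -1.e+00] w 0.0239 t 41.95
[([0.5627, 0.4198], np.int32(399)), ([0.5351, 0.4431], np.int32(157)), ([0.5303, 0.2419], np.int32(160)), ([0.4815, 0.449], np.int32(160)), ([0.4847, -0.0373], np.int32(164)), ([0.4702, 0.25], np.int32(160)), ([0.4244, -0.0296], np.int32(165))]
```

Emit:
carry_out --pt "0 0 0 0 0 -0.01 0.015" --pt "0 0 0 0 0 -0.02 0.015" --pt "0 0 0 0 0 -0.035 0.015" --pt "0 0 0 0 0 -0.05 0.015" --pt "0 0 0 0 0 -0.065 0.015" --pt "0 0 0 0 0 -0.08 0.015" --pt "0 0 0 0 0 -0.09 0.015" --pt "0 0 0 0 0 -0.095 0.015" --pt "0 0 0 0 0 -0.095 0.015" --pt "0 0 0 0 0 -0.095 0.015"

```text
time: 43.0
ee_pos: [0.4687, 0.0657, 0.1563]
orientation: [0.764, 0.646, -0.0, -0.0]
ft_force: [0.8, 0.2, -9.5]
width: 0.0239
grip_force: 30.0
```

```bash
python3 - <<'E'
from h import *
ft(10)
for c in('top','scene'):
    im=snapshot(c);h=cv2.cvtColor(im,cv2.COLOR_RGB2HSV);m=(h[...,0]>20)&(h[...,0]<32)&(h[...,1]>190)&(h[...,2]>120)
    print([(w(c,q,.09).round(4).tolist(),int(a),q.round(1)) for q,a,_ in blobs(m,60) if np.linalg.norm(w(c,q,.09)-[.673,.011])<.05])
m=None
print([(t[0].round(4).tolist(),t[1]) for t in tins(snapshot('top')) if t[1]>120])
delta(.6727,.0109,.16,9.7)
E
```

```text
F world, T tool [-1.740e-01  6.000e-03 -9.886e+00 -1.150e-01  1.000e-03  3.000e-03] std [0.504 0.319 0.618 0.041 0.027 0.018] ee [0.4691 0.0656 0.1566] tilt [-2.e-04 -1.e-04 -1.e+00] w 0.0239 t 43.5
[]
[([0.6735, 0.0069], 260, array([388.4, 275. ]))]
[([0.5626, 0.4199], np.int32(399)), ([0.5351, 0.4431], np.int32(157)), ([0.5374, 0.2643], np.int32(198)), ([0.4816, 0.449], np.int32(158)), ([0.4877, -0.0402], np.int32(197)), ([0.472, 0.2735], np.int32(196)), ([0.4224, -0.0314], np.int32(201))]
shift [-0.0201  0.2098 -0.0033] turn -19.3 ee [0.4692 0.0656 0.1567] cur -9.6 j6 0.14 t 43.65
```

Emit:
carry_out --pt "0 0 -1 -0.001 0.01 -0.003 0.015" --pt "0 0 -3 -0.003 0.03 -0.003 0.015" --pt "0 0 -5 -0.005 0.055 -0.003 0.015" --pt "0 0 -7.5 -0.008 0.08 -0.003 0.015" --pt "0 0 -10 -0.011 0.108 -0.003 0.015" --pt "0 0 -12.5 -0.014 0.136 -0.003 0.015" --pt "0 0 -15 -0.016 0.162 -0.003 0.015" --pt "0 0 -17 -0.019 0.185 -0.003 0.015" --pt "0 0 -18.5 -0.02 0.2 -0.003 0.015" --pt "0 0 -19.3 -0.0213 0.2104 -0.003 0.015" --pt "0 0 -19.3 -0.0213 0.2104 -0.003 0.015" --pt "0 0 -19.3 -0.0213 0.2104 -0.003 0.015"

```text
time: 44.85
ee_pos: [0.6729, 0.0095, 0.159]
orientation: [0.645, 0.764, -0.0, -0.001]
ft_force: [-0.1, 0.5, -9.3]
width: 0.0236
grip_force: 30.0
```

```bash
python3 - <<'E'
from h import *
ft(5)
print([(t[0].round(4).tolist(),t[1]) for t in tins(snapshot('top')) if t[1]>120])
delta(.6729,.0095,.095,9.7)
E
```

```text
F world, T tool [-0.714 -0.167 -9.74  -0.139 -0.017  0.01 ] std [0.291 0.633 0.387 0.025 0.025 0.036] ee [0.6728 0.0099 0.16  ] tilt [ 0. -0. -1.] w 0.0242 t 45.1
[([0.7496, -0.0916], np.int32(181)), ([0.6964, 0.2147], np.int32(196)), ([0.6841, -0.1041], np.int32(198)), ([0.631, 0.2014], np.int32(196)), ([0.5628, 0.42], np.int32(395)), ([0.5351, 0.4431], np.int32(157)), ([0.4814, 0.4489], np.int32(159))]
shift [-0.0003 -0.      0.065 ] turn 0.0 ee [0.6729 0.0098 0.16  ] cur 9.7 j6 -0.27 t 45.15
```

Emit:
carry_out --pt "0 0 0 0 0 0.012 0.015" --pt "0 0 0 0 0 0.027 0.015" --pt "0 0 0 0 0 0.042 0.015" --pt "0 0 0 0 0 0.054 0.015" --pt "0 0 0 0 0 0.06 0.015" --pt "0 0 0 0 0 0.063 0.015" --pt "0 0 0 0 0 0.065 0.015" --pt "0 0 0 0 0 0.0665 0.015" --pt "0 0 0 0 0 0.0665 0.015" --pt "0 0 0 0 0 0.0665 0.015"

```text
time: 46.15
ee_pos: [0.6733, 0.0096, 0.0937]
orientation: [0.645, 0.765, 0.0, 0.0]
ft_force: [-0.9, 0.2, -10.0]
width: 0.024
grip_force: 30.0
```

```bash
python3 - <<'E'
from h import *
ft(3)
E
```

```text
F world, T tool [  0.023  -0.034 -10.052  -0.161  -0.015  -0.016] std [0.459 0.149 0.43  0.01  0.043 0.039] ee [0.6733 0.0097 0.0936] tilt [ 7.e-04 -2.e-04 -1.e+00] w 0.024 t 46.3
```

Emit:
carry_out --pt "0 0 0 0 0 0.0006 0.015" --pt "0 0 0 0 0 0.001 0.015" --pt "0 0 0 0 0 0.001 0.015"

```text
time: 46.6
ee_pos: [0.6733, 0.0096, 0.093]
orientation: [0.645, 0.765, 0.0, 0.0]
ft_force: [-1.6, -0.3, -3.3]
width: 0.0238
grip_force: 30.0
```

```bash
python3 - <<'E'
from h import *
ft(3)
E
```

```text
F world, T tool [-1.784 -0.339 -2.31   0.316  0.035 -0.003] std [0.57  0.07  0.953 0.046 0.023 0.004] ee [0.6733 0.0096 0.093 ] tilt [ 8.e-04 -2.e-04 -1.e+00] w 0.0236 t 46.75
```

Emit:
carry_out --pt "0 0 0 0 0 0.0003 0.015" --pt "0 0 0 0 0 0.0003 0.015" --pt "0 0 0 0 0 0.0003 0.03" --pt "0 0 0 0 0 0.0003 0.03" --pt "0 0 0 0 0 0.0003 0.03" --pt "0 0 0 0 0 0.0003 0.03" --pt "0 0 0 0 0 0.0003 0.03"

```text
time: 47.45
ee_pos: [0.6732, 0.0096, 0.0919]
orientation: [0.645, 0.765, 0.0, 0.0]
ft_force: [-0.6, -0.1, -0.4]
width: 0.0297
grip_force: 0.0
```

```bash
python3 - <<'E'
from h import *
for i in range(3):
    ft(3);print([(t[0].round(4).tolist(),t[1]) for t in tins(snapshot('top')) if t[1]>120 and t[0][1]<.3])
E
```

```text
F world, T tool [ 0.06   0.103 -0.532 -0.11  -0.012  0.016] std [0.605 0.255 0.327 0.043 0.003 0.017] ee [0.6731 0.0096 0.0919] tilt [ 0.e+00 -1.e-04 -1.e+00] w 0.0297 t 47.6
[([0.7324, -0.0871], np.int32(157)), ([0.6821, 0.2009], np.int32(169)), ([0.6706, -0.0985], np.int32(169)), ([0.6206, 0.1885], np.int32(173))]
F world, T tool [-0.128 -0.135  0.225 -0.102 -0.025  0.005] std [0.261 0.396 0.274 0.022 0.015 0.021] ee [0.6731 0.0096 0.0919] tilt [ 1.e-04 -1.e-04 -1.e+00] w 0.0298 t 47.8
[([0.7323, -0.0871], np.int32(157)), ([0.682, 0.2009], np.int32(170)), ([0.6706, -0.0984], np.int32(168)), ([0.6208, 0.1886], np.int32(170))]
F world, T tool [ 0.004 -0.236 -0.231 -0.085 -0.04  -0.003] std [0.293 0.201 0.384 0.004 0.015 0.011] ee [0.6731 0.0096 0.0919] tilt [-0.e+00 -1.e-04 -1.e+00] w 0.0298 t 48.0
[([0.7324, -0.087], np.int32(159)), ([0.682, 0.2009], np.int32(170)), ([0.6706, -0.0985], np.int32(169)), ([0.6208, 0.1885], np.int32(171))]
```

Emit:
carry_out --pt "0 0 0 0 0 0 0.06" --pt "0 0 0 0 0 0 0.06" --pt "0 0 0 0 0 0 0.06" --pt "0 0 0 0 0 -0.02 0.06" --pt "0 0 0 0 0 -0.05 0.06" --pt "0 0 0 0 0 -0.1 0.06" --pt "0 0 0 0 0 -0.15 0.06" --pt "0 0 0 0 0 -0.18 0.06" --pt "0 0 0 0 0 -0.18 0.06" --pt "0 0 0 0 0 -0.18 0.06" --pt "0 0 0 0 0 -0.18 0.06"

```text
time: 49.15
ee_pos: [0.6724, 0.0097, 0.27]
orientation: [0.645, 0.765, -0.001, -0.001]
ft_force: [0.6, 0.2, 0.7]
width: 0.06
grip_force: 0.0
```

```bash
python3 - <<'E'
from h import *
for i in range(2):
    for k in range(6):im=snapshot('top')
    print([(t[0].round(4).tolist(),t[1]) for t in tins(im) if t[1]>120])
s=snapshot('scene')
a=cv2.resize(s[150:330,250:490],(600,450),interpolation=cv2.INTER_CUBIC)
cv2.imwrite('pics/f.png',np.vstack([a,cv2.resize(im[140:300,60:460],(600,150))])[:,:,::-1])
E
```

```text
[([0.7325, -0.0858], np.int32(174)), ([0.6819, 0.2007], np.int32(170)), ([0.6706, -0.0985], np.int32(169)), ([0.6208, 0.1884], np.int32(170)), ([0.5625, 0.4198], np.int32(397)), ([0.5352, 0.4431], np.int32(158)), ([0.4816, 0.449], np.int32(157))]
[([0.7325, -0.0858], np.int32(174)), ([0.6821, 0.2009], np.int32(168)), ([0.6705, -0.0985], np.int32(170)), ([0.6208, 0.1884], np.int32(170)), ([0.5627, 0.4199], np.int32(399)), ([0.5353, 0.4431], np.int32(159)), ([0.4816, 0.449], np.int32(156))]
```

View pics/f.png

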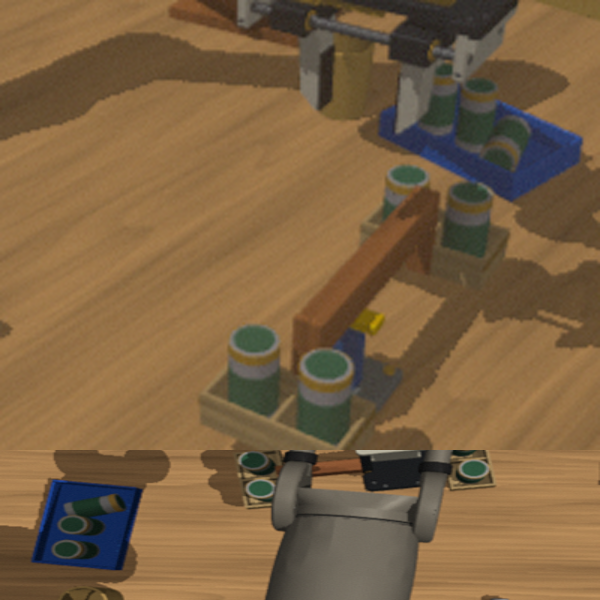

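The picture shows the beam level on the rest with four tins upright in their pockets, and three spares in the stock tray, one of them lying down. I'm handing it in.

```bash
python3 -c "
from workcell import *
print(hand_in())"
```

```text
the job is handed in; nothing more can be done
None
```

The job is handed in: the loaded beam rests level and steady on the yellow top, gripped about 39 mm from mid-bar where it balanced, with all four tins upright in their pockets and the three left-over spares in the stock tray (two standing, and one lying after it was knocked over mid-run and I pushed it back in between the first and second trial lifts).

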